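Tip the bin and scoop cord stoppers into the issue tray

ROBOT

A 6-joint arm with a two-finger parallel gripper is mounted at the origin on the work surface. World frame = base frame: x ahead of the robot, y to its left, z up, the work surface at z = 0. Lengths are in m, angles in rad, forces in N, time in s.
With the tool pointing down it reaches from about 0.25 to 0.85 m from the base axis. Payload 12.5 kg.
Tool frame: the origin (TCP) lies midway between the tips of the shut fingers; the grasp point (between the pads) lies 19 mm behind it; z points along the fingers, y is the direction in which the jaws open and shut (so a half turn about z gives the same grasp; the last joint's range is limited). The gripper opens to 93 mm and grips with 3 to 60 N. Pads are 15 mm wide; open, the fingers measure 128 mm over their backs; the gripper's body (75 mm by 188 mm) begins 65 mm behind the grasp point.
Start: joints at [-1.249, 0.351, 1.652, -0, 1.139, -0.085], TCP at [0.218, -0.505, 0.219] pointing down, gripper open.
Joint ranges: [-2.75, 2.75], [-0.79, 2.1], [0.01, 2.65], [-1.57, 4.71], [0.07, 3.14], [-2.87, 2.87]. Speed limits (rad/s): [2.22, 2.22, 2.79, 3.14, 3.14, 3.14].

INTERFACE

Orientations are given as a rotation vector (axis times angle).
In Python, from station import read_state, get_image, camera_model, finish_job gives the robot as it stands.
- The arm moves only by the tool send_rows, never from a script. Its argument "plan" is a list of rows, each a list of 2 entries, a list of its own where there are three numbers: the shift along the tool's x, y, z in mm, then the turn about the tool's z in degrees. In form: [[[tx, ty, tz], turn], ...]. A call has 1 to 10 rows; each row is the pose to reach, as a shift and turn from the pose commanded when the call began, along the tool's axes at that moment; what a row does not reach only later rows make up. A row lasts 1/12 s, in which the tool goes at most 41.7 mm and 7.16 degrees, less where a joint would pass 70% of its speed; a pose out of reach is approached as far as the arm can. A call with a gripper value outside its range is refused whole. "claw" is the finger opening in mm, from 0 to 93, set as the call begins (left out, the last holds). The fingers move at their own pace and stop on an object; "newtons" is the grip in N (left out, the last holds). Time passes only in rows, so rows that repeat a pose let the fingers close. It gives the time, the measured TCP pose, the force and the opening at its end, in the units of the state.
- read_state(): the state, without advancing time (a new reading comes with each control period).
- get_image(name): name is "side" or "top"; returns the picture (480x640x3 uint8, red, green, blue); there is no depth.
- camera_model(name): a dict with "fovy" (degrees; the focal length in pixels is half the picture's height over the tangent of half this angle, whatever the lens; pixels are square), "cx", "cy" (the principal point, pixels), "k1" (the pictures are not rectified: a ray, as slopes to the right and down, at radius r is drawn at 1 + k1 r^2 times it, then the intrinsics apply), "rvec" (rotation vector, rad) and "tvec" (3), from world to camera coordinates, as OpenCV has them. Camera axes: x right, y down, z forward; pixel columns grow to the right and rows downward; lengths in m; the calibration is good to about 2 mm. A picture is of the moment at which its call begins. camera_model takes no time and is no camera call.
- finish_job(): hands the job in, once; it reports no verdict.
The state is a dict: "time": time; "joints": joint angles; "qvel": joint speeds; "joint_efforts": joint torques, N m; "tcp_pos": TCP position; "eef_rot": TCP orientation; "ft_force": force on the tool from outside, world axes, zero at the start; "torque": the same for the moment, N m; "width": finger opening in m.
Only numpy, scipy, OpenCV 4.12 (cv2) and the standard library are available. Lean on these libraries where they do the work, as an engineer would, in place of code of your own. Each camera call takes 0.05 s, during which the arm holds its last target.

TASK

Tip the teal bin of orange cord stoppers (it has a steel bar to lift it by) right up to its stop, so that all of them slide down into its narrow corner. Then use the hand scoop to scoop stoppers out of that corner of the tipped bin, and tip at least four of the five into the white issue tray: do not touch the stoppers with the fingers, spill none on the desk, and leave the calculator, pen pot and glue bottle where they are. Finish with the bin still tipped and the scoop standing flat on the desk.

Things in the scene. Friction and masses are not known exactly. Their poses are not given: they have to be found in the camera images.
- bin (a joint): Tilt of the teal bin about its hinge, which lies under the outer face of its narrow end: 0 = level (start), 0.5 rad = tipped up against its stop, the bar end high and the narrow corner low. The hinge is stiff: the bin stays where it is left. Lifting at the bar takes 13 to 18 N.
- bin_corner (a point): Middle of the foot of the narrow end wall, on the bin's inner floor: the low corner where stoppers gather; moves with the bin. x runs along the floor from the narrow end to the bar end, y across, z normal to the floor. Inside 157 mm long; a neck 74 mm wide for the first 22 mm at the narrow end, then flaring to 124 mm within 25 mm, then straight. Walls 51 mm high above the floor. Smooth (friction about 0.25).
- bin_hinge (a point): Point on the bin's hinge axis (which runs along the bin's y), under the narrow end, 12 mm above the desk; 4 mm in -x and 4 mm in -z from bin_corner, same axes. Walls and floor of the bin are 4 mm thick. The bin hangs on a steel stand fixed to the desk, level at the start, its narrow end roughly towards the robot.
- bin_bar (a point): Centre of the horizontal round steel lifting bar at the wide end of the bin: 12 mm diameter, 94 mm free length along the bin's y, its axis 40 mm outside the end wall, 60 mm above the desk at the start; 205 mm in x and 48 mm in z from bin_hinge, same axes. Free space around it.
- scoop_grip (a point): Grip point on the axis of the scoop's black handle, 82 mm above the desk. The handle, 20 mm (x) by 18 mm (y) and 106 mm long, rises from behind the pan and leans back 0.25 rad, away from the pan; this point is 80 mm up it, z points up along the handle, y across the scoop. The scoop weighs about 0.16 kg and stands by itself on its flat pan.
- scoop_nose (a point): Middle of the front edge of the scoop's pan, on its underside; 94 mm in -x and 82 mm in -z from scoop_grip in the axes of this point: x from the front edge back to the handle, z up, normal to the pan. The pan is flat, 66 mm wide, 2 mm thick with a front edge bevelled to 1 mm, open at the front; side walls 24 mm high and 2 mm thick, starting 34 mm behind the front edge; back wall 28 mm high, 64 mm behind the front edge; the flat underside is 88 mm long.
- tray_in (a point): Centre of the inner floor of the white issue tray (fixed, teal liner): inside 142 mm (x) by 132 mm (y), floor 4 mm above the desk, walls 36 mm high above it, 4 mm thick.
- stopper0: Ball-shaped orange cord stopper, a smooth ball of 20 mm diameter, 10 g, with a drawn-on cord hole; origin at its centre. Starts at rest on the floor of the level bin.
- stopper1: Ball-shaped orange cord stopper, a smooth ball of 20 mm diameter, 10 g, with a drawn-on cord hole; origin at its centre. Starts at rest on the floor of the level bin.
- stopper2: Ball-shaped orange cord stopper, a smooth ball of 20 mm diameter, 10 g, with a drawn-on cord hole; origin at its centre. Starts at rest on the floor of the level bin.
- stopper3: Ball-shaped orange cord stopper, a smooth ball of 20 mm diameter, 10 g, with a drawn-on cord hole; origin at its centre. Starts at rest on the floor of the level bin.
- stopper4: Ball-shaped orange cord stopper, a smooth ball of 20 mm diameter, 10 g, with a drawn-on cord hole; origin at its centre. Starts at rest on the floor of the level bin.
- calculator: Black desk calculator, 150 x 105 x 20 mm, bystander; origin at the centre of its underside.
- penpot: Round dark pot with marker pens, 76 mm wide, 137 mm tall, bystander; origin at the centre of its underside.
- glue: White glue bottle with red cap, 48 mm wide, 125 mm tall, bystander; origin at the centre of its underside.
There are look-alikes about, which are no part of the job. Of the things that look like the part that bears scoop_grip, take the one that is farthest to the robot's right at the start.

How it is judged:
By the outcome, as a careful person would: the job done as asked, in the order asked, and still so for the second after the job is handed in, with the robot touching nothing.
It also fails if it takes over 72 s, if anything falls off the work surface, if the arm or the gripper's body presses on something with over 40 N, if the wrist force passes 120 N, or if a joint passes its speed limit or range.

## Working session

There is one attempt and no reset: what is moved stays moved. The work goes in short steps, Python scripts to look and compute and a tool call to move; the robot and the scene stay as the last step left them, time stands still between calls to the robot, and variables do not carry over. Pictures are saved under pics/ and viewed, and the job is handed in when it is done.

Besides the shell and the picture viewer there is one more tool, called after "Emit:" as name(argument=value, ...), one argument or row to a line, values as JSON. send_rows: Moves the arm, as the interface text tells. Its arguments: {"type":"object","properties":{"plan":{"type":"array","items":{"type":"array"}},"claw":{"type":"number"},"newtons":{"type":"number"}},"required":["plan"]}

```bash
ls; mkdir -p pics; python3 - <<'E'
from station import *
import cv2
print(read_state())
for n in ("side","top"):
    im=get_image(n); cv2.imwrite(f"pics/{n}0.png",im[:,:,::-1]); print(n,camera_model(n))
E
```

```text
pics
{'time': 0.0, 'joints': array([-1.24861236e+00,  3.51220547e-01,  1.65239181e+00,  3.84370319e-06,
        1.13910340e+00, -8.46048348e-02]), 'qvel': array([ 0.00061016, -0.00052986,  0.00040754, -0.000292  ,  0.0006961 ,
       -0.00057698]), 'joint_efforts': array([-6.97636769e-04, -4.97323895e+01, -2.85256720e+01,  6.98855147e-02,
        2.56851566e-02, -1.47553010e-04]), 'tcp_pos': array([ 0.21753141, -0.50479462,  0.21812229]), 'eef_rot': array([-3.07574156e+00, -6.34357926e-01,  2.03555040e-04]), 'ft_force': array([-0.23088115,  1.25226462,  0.57805769]), 'torque': array([ 0.02840349,  0.03995145, -0.07817481]), 'width': 0.09302197847069492}
side {'fovy': 56.68914326288057, 'cx': 319.30106202627593, 'cy': 242.20969764678247, 'k1': 0.028509584490733087, 'rvec': array([ 2.45064783, -0.23508933,  0.09272824]), 'tvec': array([-0.49732917,  0.1926772 ,  0.94971489])}
top {'fovy': 45.995465857332334, 'cx': 324.5177185206716, 'cy': 242.58578313022701, 'k1': 0.05231755753887062, 'rvec': array([ 2.14632836, -2.11150079,  0.19711954]), 'tvec': array([0.09415593, 0.53123639, 1.64014176])}
```

View pics/side0.png

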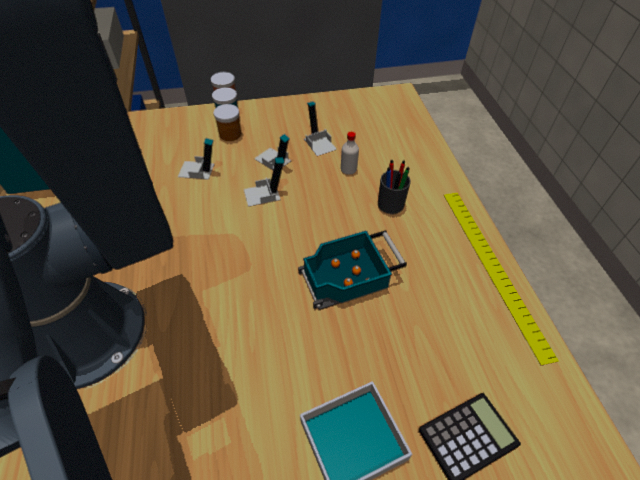

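View pics/top0.png

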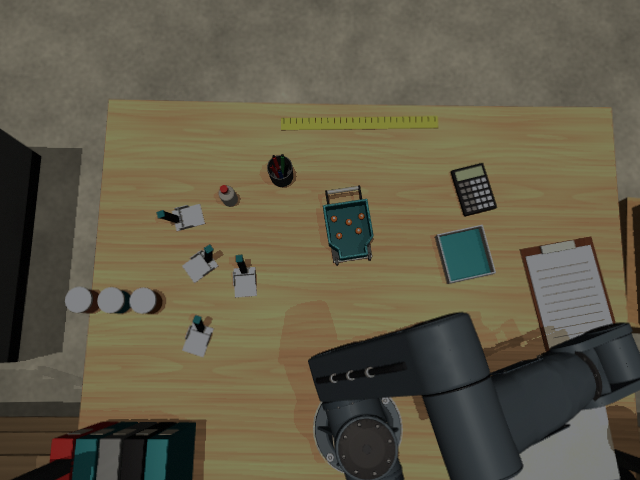

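Both views show the bin, the tray and four scoops. In the top view the scoop farthest to the robot's right is at about (243,275). I'll zoom in and measure.

```bash
cat > h.py <<'E'
import numpy as np, cv2
from station import *
def K(n):
    m=camera_model(n); f=240/np.tan(np.radians(m['fovy']/2))
    return np.array([[f,0,m['cx']],[0,f,m['cy']],[0,0,1]]),np.array([m['k1'],0,0,0,0.]),m['rvec'],m['tvec']
def proj(n,P):
    k,d,r,t=K(n); return cv2.projectPoints(np.float64(P).reshape(-1,1,3),r,t,k,d)[0].reshape(-1,2)
def ray(n,uv):
    k,d,r,t=K(n); R=cv2.Rodrigues(r)[0]
    u=cv2.undistortPoints(np.float64(uv).reshape(-1,1,2),k,d).reshape(-1,2)
    return -R.T@t,np.c_[u,np.ones(len(u))]@R
def onz(n,uv,z):
    c,d=ray(n,uv); return c+d*((z-c[2])/d[:,2])[:,None]
def tri(uvs,uvt):
    c1,d1=ray('side',uvs);c2,d2=ray('top',uvt);o=[];e=[]
    for a,b in zip(d1,d2):
        a=a/np.linalg.norm(a);b=b/np.linalg.norm(b)
        s=np.linalg.lstsq(np.c_[a,-b],c2-c1,rcond=None)[0]
        p,q=c1+a*s[0],c2+b*s[1];o.append((p+q)/2);e.append(np.linalg.norm(p-q))
    return np.array(o),np.array(e)
def snap(n,name,box=None,s=1):
    im=get_image(n)[:,:,::-1].copy(); cv2.imwrite(f'pics/{name}_raw.png',im)
    crop(f'{name}_raw',name,box,s); return im
def crop(src,name,box,s):
    im=cv2.imread(f'pics/{src}.png')
    if box: x0,y0,x1,y1=box; im=im[y0:y1,x0:x1]
    cv2.imwrite(f'pics/{name}.png',cv2.resize(im,None,fx=s,fy=s,interpolation=cv2.INTER_CUBIC))
E
python3 - <<'E'
from h import *
crop('top0','t_a',(220,170,390,300),4.7)
crop('side0','s_a',(230,140,420,320),3.3)
crop('top0','t_b',(420,150,510,290),4)
E
```

```text
(no output)
```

View pics/t_a.png

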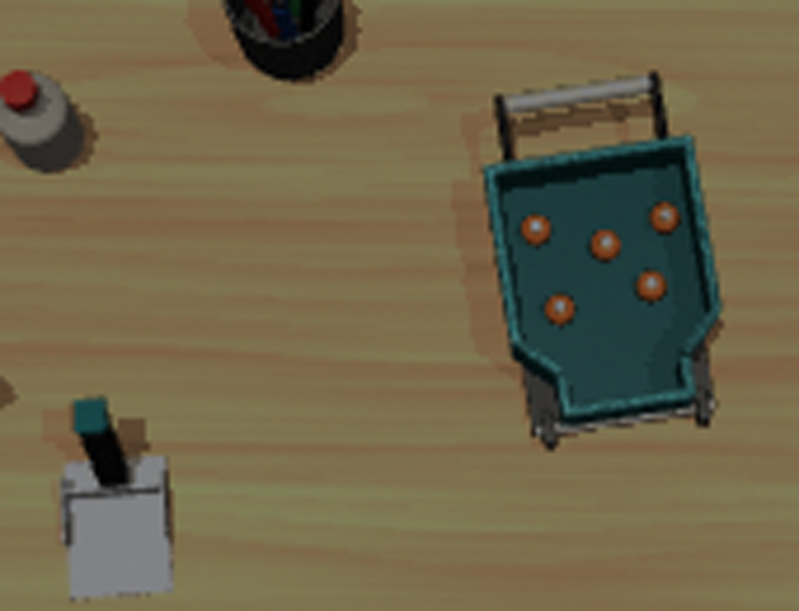

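View pics/s_a.png

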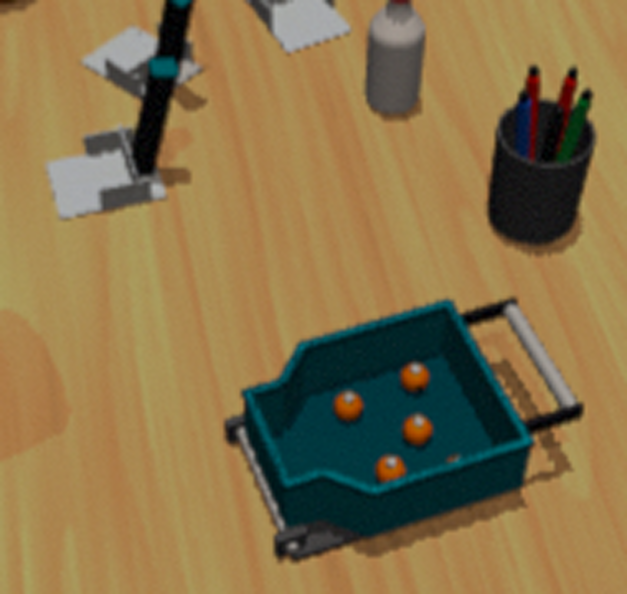

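View pics/t_b.png

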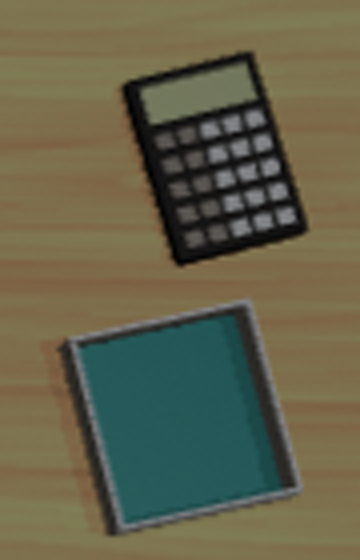

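```bash
python3 - <<'E'
from h import *
np.set_printoptions(precision=4,suppress=True)
T=lambda l,s,o: np.array(l)/s+np.array(o)-0.5*(1-1/s)*0
ta=lambda *l:T(l,4.7,(220,170)); sa=lambda *l:T(l,3.3,(230,140)); tb=lambda *l:T(l,4,(420,150))
print('bar tri',tri(sa((513,308),(571,405)),ta((507,103),(655,84))))
print('bar z60',onz('top',ta((507,103),(655,84)),.06), onz('side',sa((513,308),(571,405)),.06))
w=onz('top',ta((487,170),(692,138),(719,313),(515,355),(567,418),(692,398)),.067); print('rim',w)
w=onz('side',sa((450,302),(530,440),(246,392),(288,485)),.067); print('rim side wideL wideR neckL neckR',w)
print('nose top',onz('top',ta((70,600),(172,590)),.001)); print('nose side',onz('side',sa((48,160),(63,218)),.001))
print('handle top',tri(sa((163,67)),ta((90,414))))
print('handle base top', onz('top',ta((115,480)),.028))
c=onz('top',tb((68,343),(250,303),(299,490),(115,530)),.04);print('tray',c,c.mean(0),np.linalg.norm(c-np.roll(c,1,0),axis=1))
E
```

```text
bar tri (array([[0.682 , 0.0952, 0.066 ],
       [0.694 , 0.0012, 0.0723]]), array([0.0021, 0.0014]))
bar z60 [[0.6826 0.0952 0.06  ]
 [0.6968 0.0005 0.06  ]] [[0.6853 0.1    0.06  ]
 [0.6994 0.0096 0.06  ]]
rim [[ 0.6365  0.1073  0.067 ]
 [ 0.6597 -0.0228  0.067 ]
 [ 0.5465 -0.0401  0.067 ]
 [ 0.5175  0.0878  0.067 ]
 [ 0.4781  0.0548  0.067 ]
 [ 0.4921 -0.0232  0.067 ]]
rim side wideL wideR neckL neckR [[ 0.6403  0.1083  0.067 ]
 [ 0.6613 -0.0176  0.067 ]
 [ 0.4839  0.0566  0.067 ]
 [ 0.4976 -0.0224  0.067 ]]
nose top [[0.3653 0.3695 0.001 ]
 [0.3726 0.3047 0.001 ]]
nose side [[0.3705 0.3754 0.001 ]
 [0.3764 0.3063 0.001 ]]
handle top (array([[0.4696, 0.3458, 0.1105]]), array([0.0009]))
handle base top [[0.4395 0.3403 0.028 ]]
tray [[ 0.5576 -0.2346  0.04  ]
 [ 0.5905 -0.3715  0.04  ]
 [ 0.4495 -0.4026  0.04  ]
 [ 0.4173 -0.2663  0.04  ]] [ 0.5037 -0.3188  0.04  ] [0.1438 0.1408 0.1444 0.1401]
```

The bin's yaw is about 0.165 and the bar is at (0.690, 0.050). The scoop's nose is at about (0.370, 0.339), with the handle behind it. The tray is at (0.504, -0.319). Next I'll move to the bar.

```bash
cat >> h.py <<'E'
def go(p,yaw):
    s=read_state(); R=cv2.Rodrigues(np.float64(s['eef_rot']))[0]; y=np.arctan2(R[1,0],R[0,0])
    d=R.T@(np.array(p)-s['tcp_pos'])*1000; t=-np.degrees((yaw-y+np.pi)%(2*np.pi)-np.pi)
    print('shift',d.round(1),'turn',round(t,2),'dist',np.linalg.norm(d).round(), 'tcp',s['tcp_pos'].round(4),'yaw',round(y,3),'t',round(s['time'],2),'tilt',np.degrees(np.arccos(-R[2,2])).round(2))
E
python3 -c "
from h import *
go((.690,.050,.10),.165+np.pi/2)"
```

```text
shift [ 653.4 -322.5  118.5] turn -76.15 dist 738.0 tcp [ 0.2175 -0.5048  0.2182] yaw 0.407 t 0.1 tilt 0.06
```

Emit:
send_rows(
  plan=[
    [[653,-322,70],-76],
    [[653,-322,70],-76],
    [[653,-322,70],-76],
    [[653,-322,70],-76],
    [[653,-322,70],-76],
    [[653,-322,70],-76],
    [[653,-322,70],-76],
    [[653,-322,70],-76],
    [[653,-322,70],-76],
    [[653,-322,70],-76],
  ],
  claw=34,
  newtons=30,
)

```text
time: 0.93
tcp_pos: [0.4876, -0.1875, 0.1785]
eef_rot: [-2.117, -2.321, 0.0]
ft_force: [1.3, -0.1, -0.3]
width: 0.0351
```

```bash
python3 -c "
from h import *
go((.690,.050,.10),.165+np.pi/2)"
```

```text
shift [217.9 223.4  78.4] turn -4.17 dist 322.0 tcp [ 0.4876 -0.1875  0.1785] yaw 1.663 t 0.93 tilt 0.01
```

Emit:
send_rows(
  plan=[
    [[218,223,50],-4],
    [[218,223,50],-4],
    [[218,223,50],-4],
    [[218,223,50],-4],
    [[218,223,50],-4],
    [[218,223,50],-4],
    [[218,223,50],-4],
    [[218,223,50],-4],
    [[218,223,50],-4],
    [[218,223,50],-4],
  ],
)

```text
time: 1.77
tcp_pos: [0.69, 0.0478, 0.1276]
eef_rot: [-2.039, -2.388, 0.002]
ft_force: [0.8, 0.1, -0.2]
width: 0.0341
```

```bash
python3 -c "
from h import *
snap('top','t1',(290,150,420,290),4.5);snap('side','s1',(260,140,460,340),3)
go((.690,.050,.041),.165+np.pi/2)"
```

```text
shift [ 3.7  1.1 87.5] turn -0.55 dist 88.0 tcp [0.6896 0.0462 0.1285] yaw 1.726 t 1.87 tilt 0.05
```

View pics/t1.png

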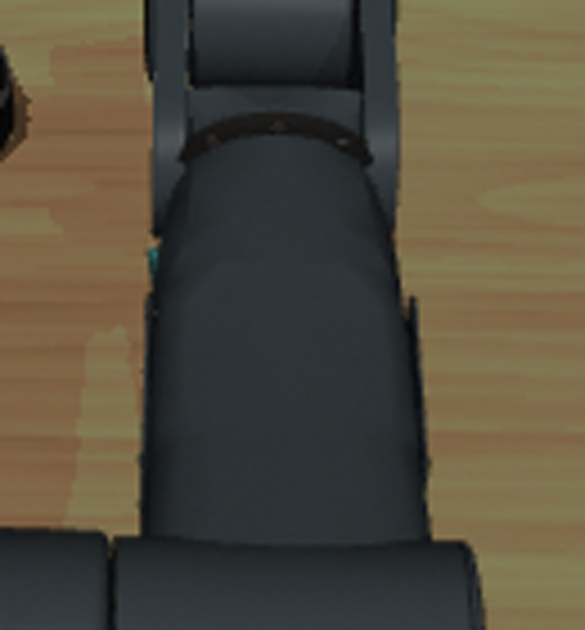

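View pics/s1.png

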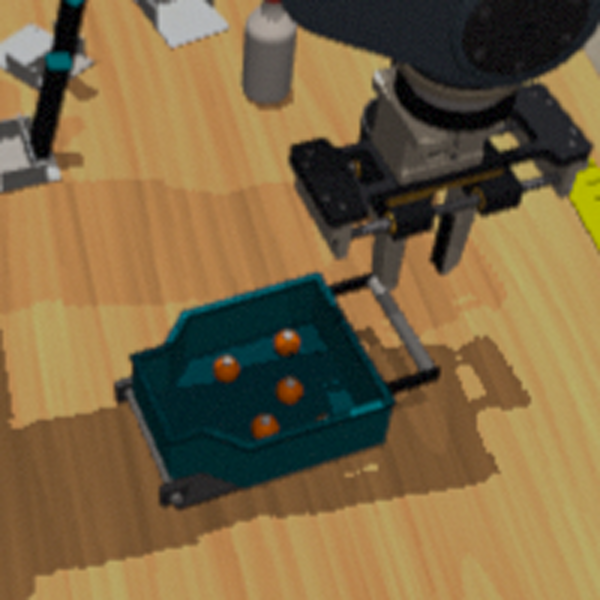

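Emit:
send_rows(
  plan=[
    [[4,1,40],0],
    [[4,1,75],0],
    [[4,1,87],0],
    [[4,1,87],0],
    [[4,1,87],0],
  ],
)

```text
time: 2.28
tcp_pos: [0.6908, 0.0502, 0.0429]
eef_rot: [2.043, 2.386, 0.0]
ft_force: [0.4, -0.1, -0.2]
width: 0.0337
```

Emit:
send_rows(
  plan=[
    [[0,0,0],0],
    [[0,0,0],0],
    [[0,0,0],0],
    [[0,0,0],0],
  ],
  claw=0,
  newtons=40,
)

```text
time: 2.62
tcp_pos: [0.6918, 0.0511, 0.0432]
eef_rot: [2.04, 2.385, 0.004]
ft_force: [19.0, 3.4, -7.4]
width: 0.0118
```

```bash
python3 -c "
from h import *
snap('side','s2',(260,140,460,340),3)
go((.690,.050,.041),.165+np.pi/2)
print(read_state()['width'],read_state()['ft_force'])"
```

```text
shift [-0.7 -2.4  2.2] turn -0.53 dist 3.0 tcp [0.6923 0.0511 0.0432] yaw 1.727 t 2.67 tilt 0.28
0.010924976491192154 [6.22310698 0.55666729 1.21960765]
```

View pics/s2.png

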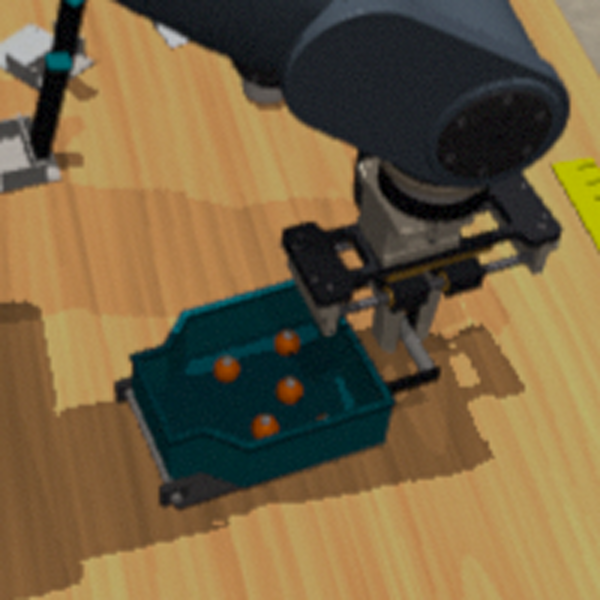

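Emit:
send_rows(
  plan=[
    [[0,-3,-10],0],
    [[0,-6,-20],0],
    [[0,-10,-30],0],
    [[0,-14,-40],0],
    [[0,-18,-49],0],
    [[0,-23,-58],0],
    [[0,-29,-67],0],
    [[0,-35,-76],0],
    [[0,-41,-84],0],
    [[0,-48,-92],0],
  ],
)

```text
time: 3.5
tcp_pos: [0.6468, 0.0434, 0.1359]
eef_rot: [2.036, 2.381, 0.011]
ft_force: [19.0, -0.9, -4.8]
width: 0.0109
```

```bash
python3 -c "
from h import *
snap('side','s3',(260,140,460,340),3)
go((.690-.048*.986,.050-.048*.164,.041+.0924),.165+np.pi/2)
print(read_state()['width'],read_state()['ft_force'])"
```

```text
shift [-0.6 -3.3  3.7] turn -0.53 dist 5.0 tcp [0.6458 0.0432 0.1372] yaw 1.727 t 3.55 tilt 0.58
0.010514438031048375 [ 7.94082701 -2.1672615   5.63096584]
```

View pics/s3.png

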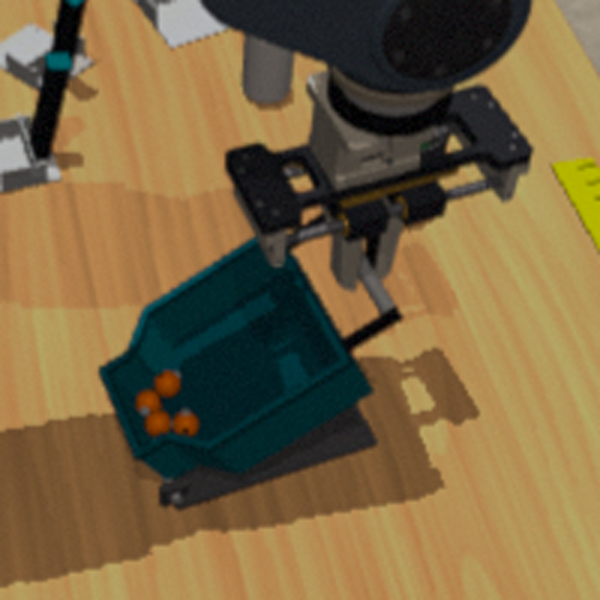

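Emit:
send_rows(
  plan=[
    [[0,-2,-3],0],
    [[0,-4,-5],0],
    [[0,-6,-8],0],
    [[0,-6,-8],0],
  ],
)

```text
time: 3.88
tcp_pos: [0.6444, 0.0432, 0.1412]
eef_rot: [2.034, 2.377, 0.021]
ft_force: [50.1, 4.6, -39.1]
width: 0.0113
```

```bash
python3 -c "
from h import *
go((.690-.048*.986,.050-.048*.164,.041+.0924),.165+np.pi/2)
print(read_state()['width'],read_state()['ft_force'])"
```

```text
shift [-0.7 -2.   7.8] turn -0.55 dist 8.0 tcp [0.6444 0.0432 0.1412] yaw 1.726 t 3.88 tilt 1.09
0.011293780558450704 [ 50.12085276   4.57507205 -39.07479609]
```

Emit:
send_rows(
  plan=[
    [[0,3,4],0],
    [[0,4,5],0],
  ],
)

```text
time: 4.05
tcp_pos: [0.6454, 0.0433, 0.1399]
eef_rot: [2.036, 2.381, 0.011]
ft_force: [6.4, -0.4, 18.7]
width: 0.0104
```

Emit:
send_rows(
  plan=[
    [[0,0,0],0],
    [[0,0,0],0],
    [[0,0,0],0],
    [[0,0,0],0],
  ],
  claw=34,
)

```text
time: 4.38
tcp_pos: [0.6407, 0.0432, 0.1366]
eef_rot: [-2.041, -2.387, 0.001]
ft_force: [0.5, -1.0, -0.1]
width: 0.0317
```

Emit:
send_rows(
  plan=[
    [[0,0,-30],0],
    [[0,0,-60],0],
    [[0,0,-90],0],
    [[0,0,-90],0],
  ],
)

```text
time: 4.72
tcp_pos: [0.643, 0.0433, 0.2328]
eef_rot: [2.038, 2.383, 0.008]
ft_force: [1.1, 0.1, 1.6]
width: 0.034
```

```bash
python3 -c "
from h import *
snap('side','s4',(260,140,460,340),3)
go((.45,.3,.25),.16)"
```

```text
shift [ 283.4 -149.9  -21.2] turn 89.76 dist 321.0 tcp [0.6421 0.0433 0.2298] yaw 1.727 t 4.77 tilt 0.28
```

View pics/s4.png

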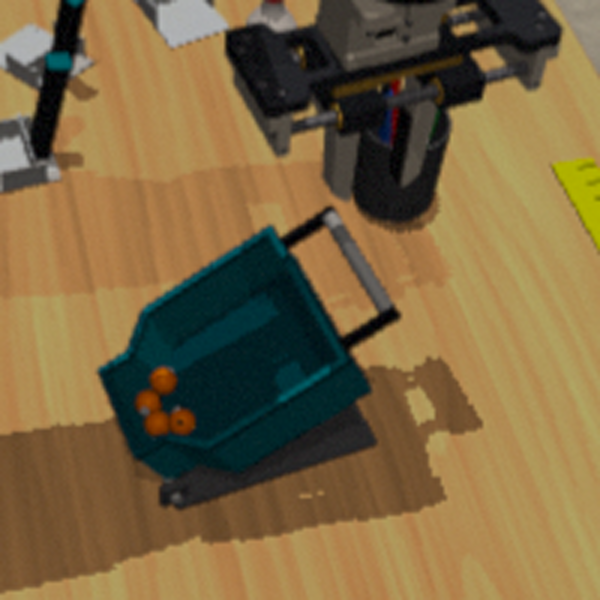

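Emit:
send_rows(
  plan=[
    [[280,-140,-10],93],
    [[280,-140,-10],93],
    [[280,-140,-10],93],
    [[280,-140,-10],93],
    [[280,-140,-10],93],
    [[280,-140,-10],93],
    [[280,-140,-10],93],
    [[280,-140,-10],93],
    [[280,-140,-10],93],
    [[280,-140,-10],93],
  ],
  claw=42,
)

```text
time: 5.6
tcp_pos: [0.4576, 0.2993, 0.2356]
eef_rot: [3.041, 0.787, -0.003]
ft_force: [0.1, 1.2, -0.3]
width: 0.0418
```

```bash
python3 -c "
from h import *
go((.463,.3455,.15),.09)"
```

```text
shift [ 27.4 -37.8  85.5] turn 23.87 dist 97.0 tcp [0.4576 0.2993 0.2356] yaw 0.507 t 5.6 tilt 0.12
```

Emit:
send_rows(
  plan=[
    [[27,-38,30],24],
    [[27,-38,60],24],
    [[27,-38,86],24],
    [[27,-38,86],24],
    [[27,-38,86],24],
    [[27,-38,86],24],
  ],
)

```text
time: 6.1
tcp_pos: [0.4641, 0.3443, 0.1501]
eef_rot: [3.138, 0.146, -0.002]
ft_force: [0.6, 0.5, 0.1]
width: 0.0418
```

```bash
python3 -c "
from h import *
snap('side','s5',(210,100,360,230),4);snap('top','t5',(170,160,400,330),3.4)
go((.463,.3455,.063),.09)"
```

```text
shift [-1.6 -1.2 88.3] turn 0.15 dist 88.0 tcp [0.4646 0.3445 0.1513] yaw 0.093 t 6.2 tilt 0.05
```

View pics/s5.png

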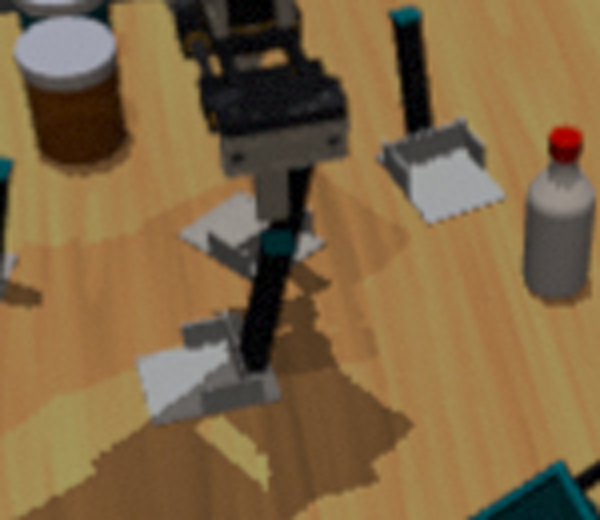

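View pics/t5.png

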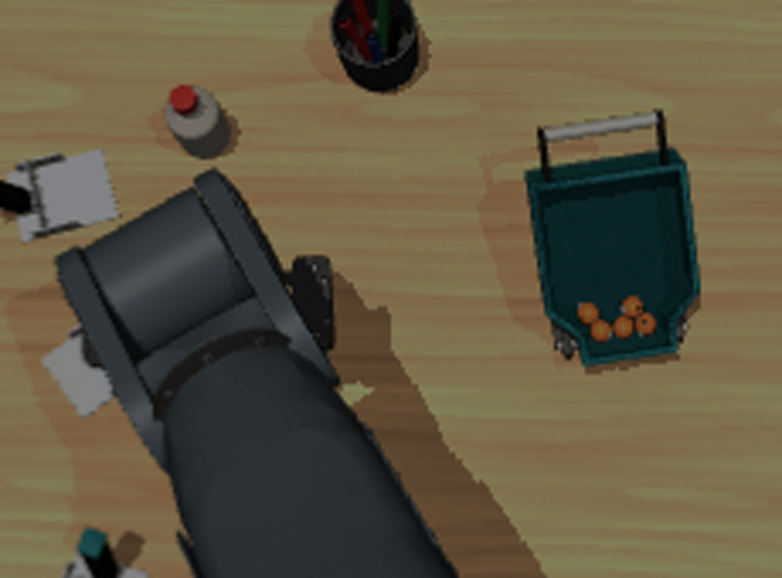

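Emit:
send_rows(
  plan=[
    [[-1,-1,30],0],
    [[-1,-1,60],0],
    [[-1,-1,85],0],
    [[-1,-1,88],0],
    [[-1,-1,88],0],
  ],
)

```text
time: 6.62
tcp_pos: [0.463, 0.3451, 0.0625]
eef_rot: [3.138, 0.144, -0.002]
ft_force: [-0.3, -0.4, 0.4]
width: 0.0419
```

```bash
python3 -c "
from h import *
np.set_printoptions(precision=4,suppress=True)
b,e=tri(np.array([(331,213),(390,315)])/3+(260,140),np.array([(543,133),(660,119)])/3.4+(170,160));print(b,e,b.mean(0))
snap('side','s6',(210,100,360,230),4)
go((.463,.3455,.063),.09)"
```

```text
[[ 0.6355  0.0904  0.1569]
 [ 0.6501 -0.0071  0.155 ]] [0.0012 0.0021] [0.6428 0.0417 0.1559]
shift [-0.8  0.   0.8] turn 0.08 dist 1.0 tcp [0.4638 0.3456 0.0639] yaw 0.091 t 6.67 tilt 0.05
```

View pics/s6.png

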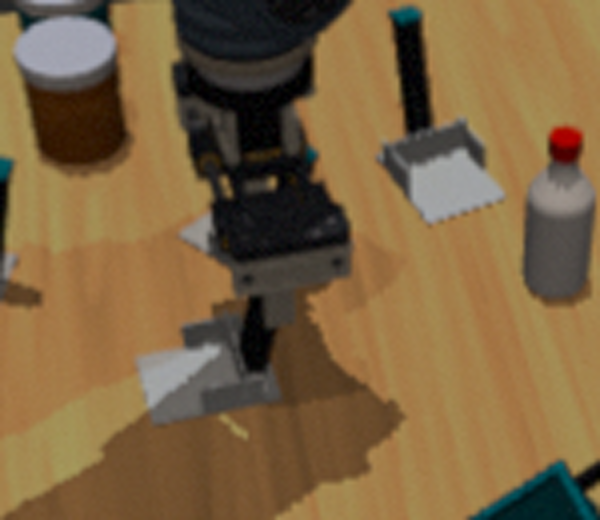

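Emit:
send_rows(
  plan=[
    [[0,0,0],0],
    [[0,0,0],0],
    [[0,0,0],0],
    [[0,0,0],0],
    [[0,0,0],0],
  ],
  claw=0,
  newtons=40,
)

```text
time: 7.08
tcp_pos: [0.4637, 0.3456, 0.0636]
eef_rot: [-3.138, -0.143, -0.002]
ft_force: [-0.1, -0.4, 6.0]
width: 0.0179
```

Emit:
send_rows(
  plan=[
    [[0,0,-20],0],
    [[0,0,-40],0],
    [[0,0,-60],0],
    [[0,0,-80],0],
    [[0,0,-80],0],
    [[0,0,-80],0],
  ],
)

```text
time: 7.58
tcp_pos: [0.4635, 0.3455, 0.1431]
eef_rot: [-3.138, -0.143, -0.002]
ft_force: [-0.7, -0.3, -3.3]
width: 0.018
```

```bash
python3 -c "
from h import *
snap('side','s7',(190,60,390,210),4)
go((.463,.3455,.063),.09);print(read_state())"
```

```text
shift [ 0.1 -0.4 79. ] turn 0.06 dist 79.0 tcp [0.463  0.3452 0.142 ] yaw 0.091 t 7.63 tilt 0.04
{'time': 7.6333, 'joints': array([ 5.60039362e-01,  4.87885688e-01,  1.65024835e+00, -2.71660112e-05,
        1.00410995e+00,  2.03988916e+00]), 'qvel': array([-0.00048722,  0.01787043,  0.01132815,  0.00025175,  0.00263156,
        0.00087989]), 'joint_efforts': array([ 1.95856247e-02, -5.81597471e+01, -2.79239774e+01,  5.06419747e-04,
       -9.96796967e-03,  6.34042572e-04]), 'tcp_pos': array([0.46295766, 0.34515344, 0.14199527]), 'eef_rot': array([ 3.13800377e+00,  1.42816653e-01, -8.72824742e-04]), 'ft_force': array([-0.60635367, -0.05621337, -2.60264501]), 'torque': array([ 0.05214669, -0.08290791, -0.0492343 ]), 'width': 0.018030434407651796}
```

View pics/s7.png

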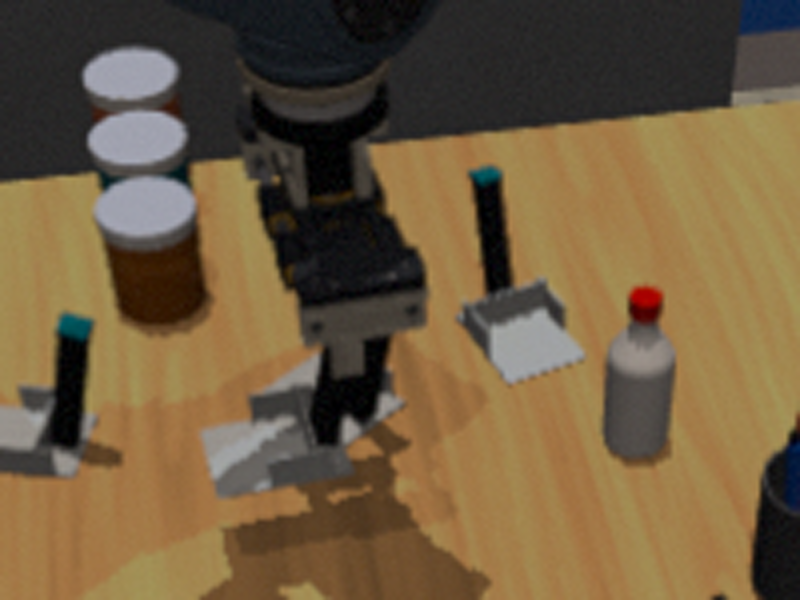

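Emit:
send_rows(
  plan=[
    [[0,40,10],0],
    [[0,80,20],0],
    [[0,120,30],0],
    [[0,120,30],0],
    [[0,120,30],0],
  ],
)

```text
time: 8.05
tcp_pos: [0.4735, 0.224, 0.1111]
eef_rot: [3.138, 0.138, -0.005]
ft_force: [0.7, 0.6, -1.7]
width: 0.018
```

Emit:
send_rows(
  plan=[
    [[0,0,0],0],
    [[0,0,0],0],
    [[0,0,0],0],
    [[0,0,0],0],
  ],
  newtons=10,
)

```text
time: 8.38
tcp_pos: [0.474, 0.2267, 0.1127]
eef_rot: [-3.138, -0.145, -0.0]
ft_force: [-0.2, 0.6, -2.4]
width: 0.0178
```

```bash
python3 -c "
from h import *
snap('side','s8',(220,100,420,250),4)
go((.463,.3455,.063),.09);s=read_state();print(s['ft_force'],s['torque'],s['width'])"
```

```text
shift [-1.000e-01 -1.194e+02  4.980e+01] turn 0.13 dist 129.0 tcp [0.4741 0.2266 0.1128] yaw 0.092 t 8.43 tilt 0.01
[-0.56151637 -0.36937994 -1.1086496 ] [-0.01162831 -0.02198425  0.0115581 ] 0.01815594351114981
```

View pics/s8.png

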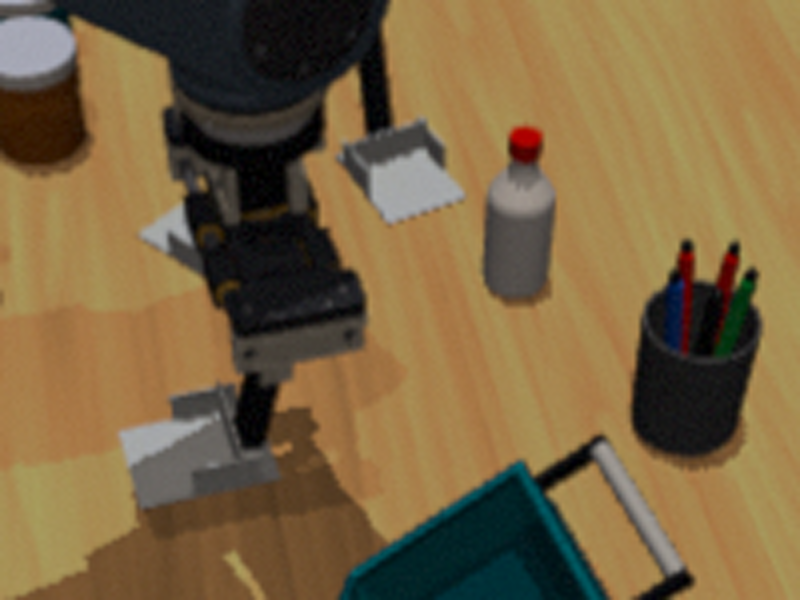

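Still level at 10 N. I'll try a lower grip.

Emit:
send_rows(
  plan=[
    [[0,0,0],0],
    [[0,0,0],0],
    [[0,0,0],0],
    [[0,0,0],0],
  ],
  newtons=5,
)

```text
time: 8.77
tcp_pos: [0.4742, 0.2259, 0.1128]
eef_rot: [-3.138, -0.143, -0.0]
ft_force: [-0.0, -0.2, -2.1]
width: 0.0179
```

```bash
python3 -c "
from h import *
snap('side','s9',(220,100,420,250),4)
s=read_state();print(s['ft_force'],s['torque'],s['width'])"
```

```text
[ 0.44895867 -0.18137012 -2.32145498] [ 0.05645968 -0.02782974 -0.00124936] 0.018144112105716585
```

View pics/s9.png

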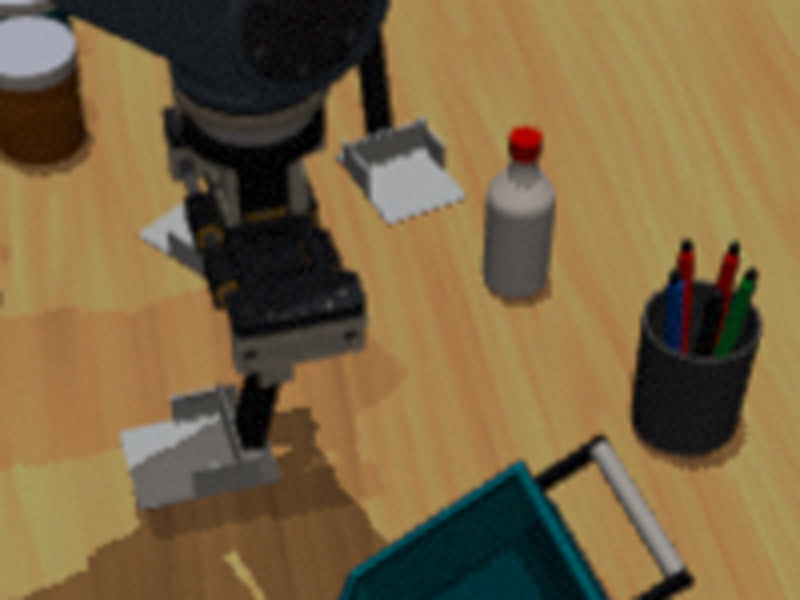

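Emit:
send_rows(
  plan=[
    [[0,0,0],0],
    [[0,0,0],0],
    [[0,0,0],0],
  ],
  newtons=3,
)

```text
time: 9.07
tcp_pos: [0.4742, 0.2258, 0.1128]
eef_rot: [3.138, 0.143, 0.0]
ft_force: [-0.3, -0.5, -1.7]
width: 0.018
```

```bash
python3 -c "
from h import *
snap('side','s10',(220,100,420,250),4)
s=read_state();print(s['ft_force'],s['torque'],s['width'])"
```

```text
[ 0.71629498  0.27411072 -1.45821369] [-0.01052936 -0.04606685 -0.00503612] 0.018133142393058396
```

View pics/s10.png

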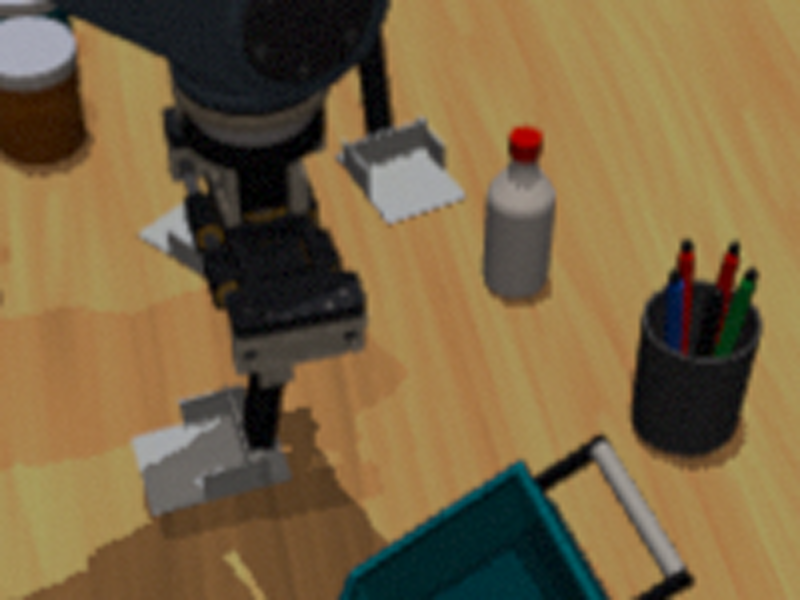

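Emit:
send_rows(
  plan=[
    [[0,0,0],0],
    [[0,0,0],0],
    [[0,0,0],0],
    [[0,0,0],0],
  ],
)

```text
time: 9.45
tcp_pos: [0.4742, 0.2259, 0.1128]
eef_rot: [-3.138, -0.143, 0.0]
ft_force: [-0.5, 0.6, -2.2]
width: 0.0183
```

```bash
cat >> h.py <<'E'
def tilt(uv):
    """nose-mid pixel in side view -> nose in scoop vertical plane, tilt (nose-down +)"""
    s=read_state(); R=cv2.Rodrigues(np.float64(s['eef_rot']))[0]; g=s['tcp_pos']-.019*R[:,2]
    y=np.arctan2(R[1,0],R[0,0]); n=np.array([-np.sin(y),np.cos(y),0]); f=np.array([np.cos(y),np.sin(y),0])
    c,d=ray('side',[uv]); d=d[0]; P=c+d*((g-c)@n)/(d@n); r=P-g
    a,b=r@f,r[2]; ang=np.arctan2(-b,-a)-np.arctan2(82,94)
    print('nose',P.round(4),'rel',a.round(4),b.round(4),'r',np.hypot(a,b).round(4),'(.1247) tilt',ang.round(3))
E
python3 -c "
from h import *
snap('side','s11',(220,100,420,250),4)
s=read_state();print(s['ft_force'],s['torque'],s['width'],s['time'])"
```

```text
[-0.69793266 -0.19138659 -1.68879611] [ 0.01135726 -0.01449829  0.03210524] 0.0182089802652442 9.5
```

View pics/s11.png

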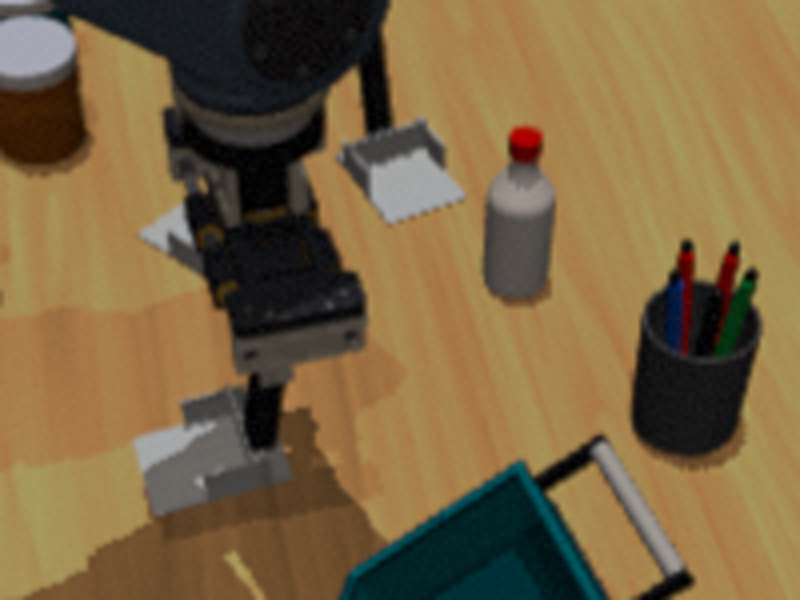

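```bash
cat >> h.py <<'E'
BY=.165; HX=np.array([.490,.017,.012])
def b2w(P,th=.5):
    P=np.atleast_2d(np.float64(P)); c,s=np.cos(th),np.sin(th); x=P[:,0]+.004; z=P[:,2]+.004
    h=x*c-z*s; v=x*s+z*c; f=np.array([np.cos(BY),np.sin(BY)]); l=np.array([-np.sin(BY),np.cos(BY)])
    return np.c_[HX[:2]+h[:,None]*f+P[:,1:2]*l, HX[2]+v]
E
python3 - <<'E'
from h import *
tilt((256.75,219.5))
pts=[(0,.037,.051),(0,-.037,.051),(.022,.037,.051),(.022,-.037,.051),(.047,.062,.051),(.047,-.062,.051),(.157,.062,.051),(.157,-.062,.051),(0,.037,0),(0,-.037,0),(.022,.037,0),(.022,-.037,0),(.157,.062,0),(.157,-.062,0),(.201,.047,.044),(.201,-.047,.044)]
W=b2w(np.array(pts))
for n,src,box,s in(('top','t5_raw',(300,180,400,290),5.5),('side','s4_raw',(280,190,400,320),4.6)):
    im=cv2.imread(f'pics/{src}.png');x0,y0,x1,y1=box
    im=cv2.resize(im[y0:y1,x0:x1],None,fx=s,fy=s,interpolation=cv2.INTER_CUBIC)
    for p in proj(n,W): cv2.circle(im,tuple(int(v) for v in ((p-(x0,y0)+.5)*s)),3,(255,0,255),-1)
    cv2.imwrite(f'pics/ov_{n}.png',im)
E
```

```text
nose [0.3915 0.2183 0.0405] rel -0.083 -0.0912 r 0.1234 (.1247) tilt 0.115
```

View pics/ov_top.png

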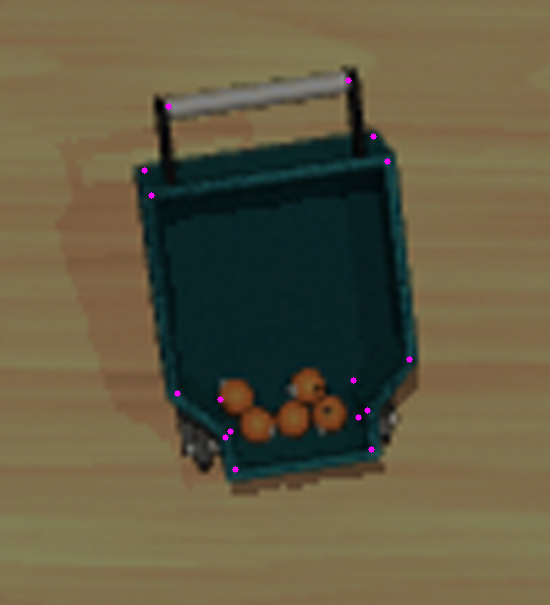

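View pics/ov_side.png

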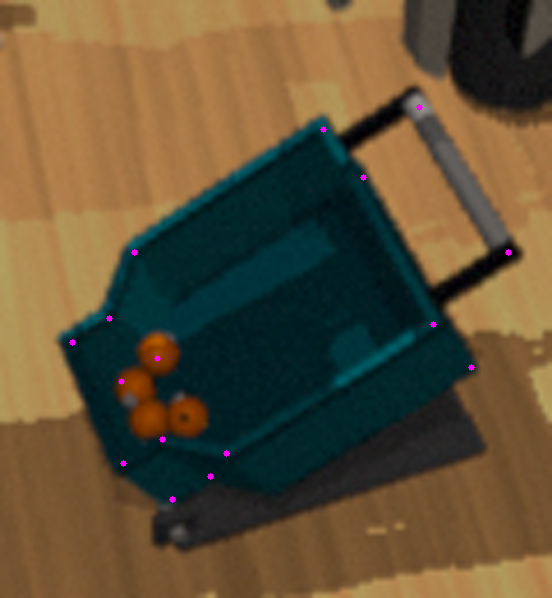

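```bash
cat >> h.py <<'E'
def rel(t): # grip minus nose (h,v) at nose-down tilt t
    return np.array([.094*np.cos(t)-.082*np.sin(t), .082*np.cos(t)+.094*np.sin(t)])
def tcp_for(nose_bin,t,dy=0):
    n=b2w((nose_bin[0],dy,nose_bin[1]))[0]; h,v=rel(t)
    return n+np.array([h*np.cos(BY),h*np.sin(BY),v-.019])
E
python3 - <<'E'
from h import *
a=tcp_for((.014,.043),.115); print(a, tcp_for((0,.043),.115),tcp_for((0,.043),.6))
go(a+[0,0,.08],BY)
# balls in bin frame
N=b2w([(0,0,.01)])[0]; nx=b2w([(1,0,.01)])[0]-N; ny=b2w([(0,1,.01)])[0]-N; nz=np.cross(nx,ny)
uv=np.array([(235,397),(257,425),(293,418),(308,385),(330,413)])/5.5+(300,180)-.5
c,d=ray('top',uv); P=c+d*(((N-c)@nz)/(d@nz))[:,None]
print(np.c_[(P-N)@nx,(P-N)@ny].round(4))
E
```

```text
[0.56618441 0.02968576 0.1351206 ] [0.55406512 0.02766773 0.12840864] [0.50209171 0.01901344 0.156918  ]
shift [  73.8  203.7 -102.4] turn -4.25 dist 240.0 tcp [0.4742 0.2259 0.1128] yaw 0.091 t 9.5 tilt 0.0
[[ 0.026   0.0296]
 [ 0.0081  0.0195]
 [ 0.0091 -0.0005]
 [ 0.0267 -0.0108]
 [ 0.0088 -0.0209]]
```

Emit:
send_rows(
  plan=[
    [[0,0,-35],0],
    [[0,0,-70],0],
    [[0,30,-102],-1],
    [[20,70,-102],-2],
    [[40,110,-102],-3],
    [[60,150,-102],-4],
    [[74,185,-102],-4.3],
    [[74,204,-102],-4.3],
    [[74,204,-102],-4.3],
  ],
  newtons=20,
)

```text
time: 10.25
tcp_pos: [0.5674, 0.0252, 0.2145]
eef_rot: [3.13, 0.254, 0.0]
ft_force: [-0.1, -0.2, -1.2]
width: 0.0179
```

```bash
python3 - <<'E'
from h import *
snap('side','s12',(260,120,420,290),3.5);snap('top','t12',(270,170,420,290),5)
go(tcp_for((.014,.043),.115),BY)
E
```

```text
shift [ 0.  -0.9 79.4] turn -0.05 dist 79.0 tcp [0.5663 0.0287 0.2145] yaw 0.164 t 10.35 tilt 0.03
```

View pics/s12.png

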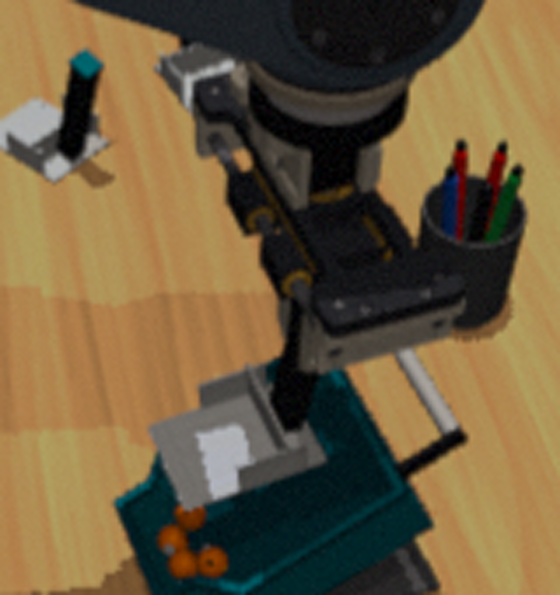

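View pics/t12.png

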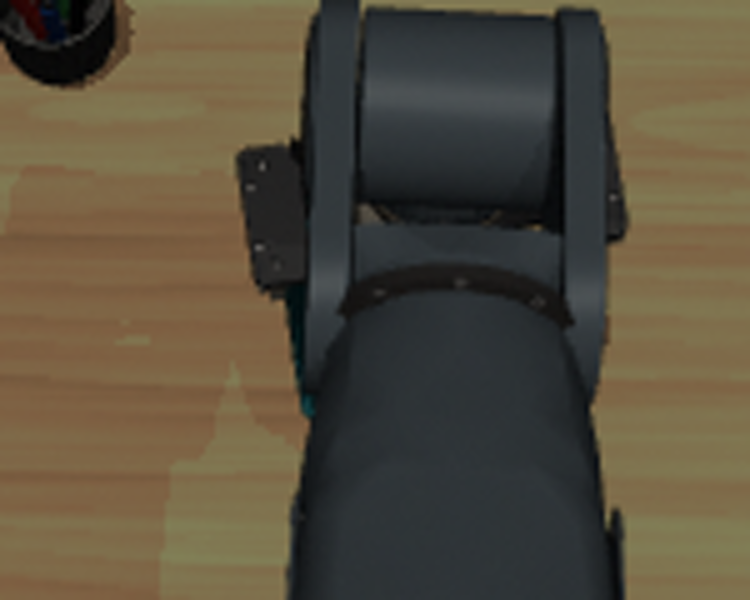

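```bash
python3 - <<'E'
from h import *
tilt((308.2,253.6))
P=onz('side',np.array([(150,427),(187,508)])/3.5+(260,120),.1415);print(P,np.arctan2(P[0,0]-P[1,0],P[0,1]-P[1,1])*-1)
m=P.mean(0); f=np.array([np.cos(BY),np.sin(BY)]);l=np.array([-f[1],f[0]]);print('lateral in bin',(m[:2]-HX[:2])@l)
E
```

```text
nose [0.4857 0.0154 0.1381] rel -0.0818 -0.0954 r 0.1257 (.1247) tilt 0.145
[[ 0.4796897   0.04492025  0.1415    ]
 [ 0.49035189 -0.01788797  0.1415    ]] 0.16815489857059443
lateral in bin -0.0026186961559916165
```

Emit:
send_rows(
  plan=[
    [[0,-2,30],0],
    [[0,-2,60],0],
    [[0,-2,79],0],
    [[0,-2,79],0],
    [[0,-2,79],0],
  ],
)

```text
time: 10.77
tcp_pos: [0.5656, 0.0324, 0.1357]
eef_rot: [-3.13, -0.262, 0.002]
ft_force: [0.3, -0.5, -0.7]
width: 0.0178
```

```bash
python3 - <<'E'
from h import *
snap('side','s13',(260,120,420,290),3.5)
for t in (.13,.25,.35,.45,.55,.65): go(tcp_for((-.003,.043),t),BY)
print(read_state()['ft_force'])
E
```

```text
shift [-17.    2.4   8.6] turn 0.11 dist 19.0 tcp [0.5665 0.0322 0.1369] yaw 0.167 t 10.82 tilt 0.06
shift [-28.8   2.4  -0.6] turn 0.11 dist 29.0 tcp [0.5665 0.0322 0.1369] yaw 0.167 t 10.82 tilt 0.06
shift [-39.4   2.4  -7.2] turn 0.11 dist 40.0 tcp [0.5665 0.0322 0.1369] yaw 0.167 t 10.82 tilt 0.06
shift [-50.6   2.3 -12.6] turn 0.11 dist 52.0 tcp [0.5665 0.0322 0.1369] yaw 0.167 t 10.82 tilt 0.06
shift [-62.3   2.3 -17. ] turn 0.11 dist 65.0 tcp [0.5665 0.0322 0.1369] yaw 0.167 t 10.82 tilt 0.06
shift [-74.4   2.3 -20.1] turn 0.11 dist 77.0 tcp [0.5665 0.0322 0.1369] yaw 0.167 t 10.82 tilt 0.06
[ 0.64794947  0.39805615 -0.10665544]
```

View pics/s13.png

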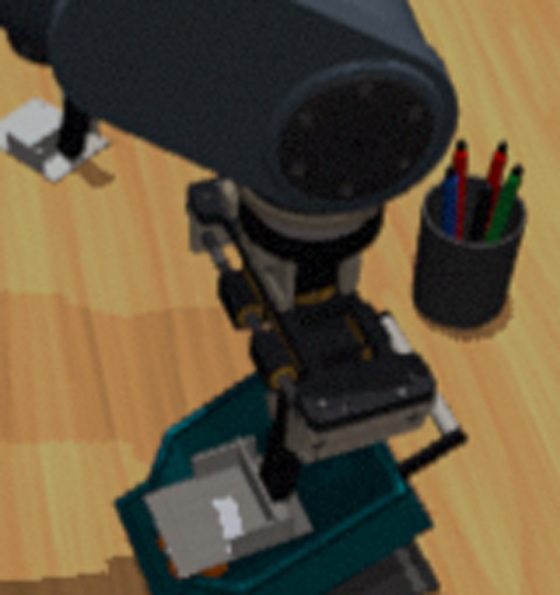

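Emit:
send_rows(
  plan=[
    [[-8,1,4],0],
    [[-17,1,8],0],
    [[-23,1,4],0],
    [[-29,1,-1],0],
    [[-34,1,-4],0],
    [[-39,1,-7],0],
    [[-45,1,-10],0],
    [[-51,1,-13],0],
    [[-57,1,-15],0],
    [[-62,1,-17],0],
  ],
  newtons=5,
)

```text
time: 11.65
tcp_pos: [0.5044, 0.0201, 0.1531]
eef_rot: [3.131, 0.26, 0.0]
ft_force: [0.3, 0.6, -1.9]
width: 0.0181
```

```bash
python3 - <<'E'
from h import *
snap('side','s14',(260,120,420,290),3.5)
go(tcp_for((-.003,.043),.55),BY)
print(read_state()['ft_force'],read_state()['width'])
E
```

```text
shift [ 1.4  0.7 -0.6] turn 0.06 dist 2.0 tcp [0.5039 0.02   0.1532] yaw 0.166 t 11.7 tilt 0.02
[ 0.9362966  -0.1234814  -0.55704178] 0.017990126691363604
```

View pics/s14.png

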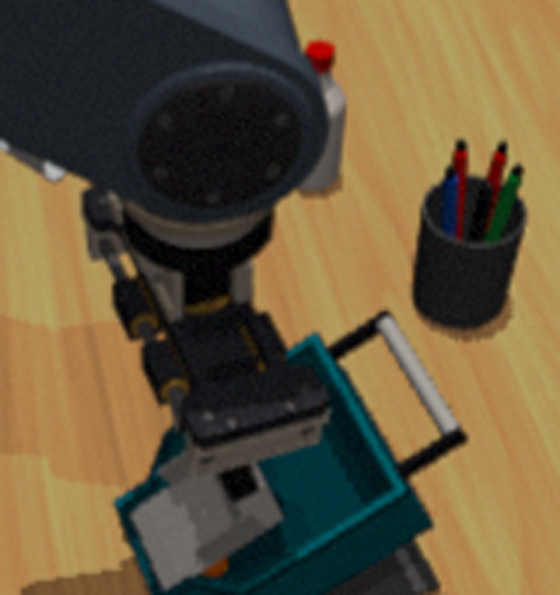

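```bash
python3 - <<'E'
from h import *
tilt((302.9,277.7)); print(b2w([(0,0,.043)]))
E
```

```text
nose [0.4727 0.0148 0.0554] rel -0.0317 -0.1168 r 0.121 (.1247) tilt 0.589
[[0.47123569 0.01387548 0.05516408]]
```

```bash
python3 - <<'E'
from h import *
for n in ((.0,.043),(.045,.043),(.048,.006),(.048,-.002)): go(tcp_for(n,.57,.001),BY)
E
```

```text
shift [ 1.6 -0.3 -2.7] turn 0.06 dist 3.0 tcp [0.5039 0.02   0.1532] yaw 0.166 t 11.7 tilt 0.02
shift [ 41.1  -0.3 -24.3] turn 0.06 dist 48.0 tcp [0.5039 0.02   0.1532] yaw 0.166 t 11.7 tilt 0.02
shift [61.5 -0.2  6.7] turn 0.06 dist 62.0 tcp [0.5039 0.02   0.1532] yaw 0.166 t 11.7 tilt 0.02
shift [65.3 -0.2 13.7] turn 0.06 dist 67.0 tcp [0.5039 0.02   0.1532] yaw 0.166 t 11.7 tilt 0.02
```

Emit:
send_rows(
  plan=[
    [[12,0,-8],0],
    [[26,0,-16],0],
    [[41,0,-24],0],
    [[48,0,-15],0],
    [[55,0,-5],0],
    [[61,0,5],0],
    [[61,0,5],0],
    [[61,0,5],0],
  ],
  newtons=15,
)

```text
time: 12.37
tcp_pos: [0.5642, 0.0303, 0.146]
eef_rot: [-3.13, -0.26, 0.005]
ft_force: [0.2, 0.3, -2.1]
width: 0.018
```

```bash
python3 - <<'E'
from h import *
snap('side','s15',(260,150,420,290),4.5)
go(tcp_for((.048,-.002),.57,.001),BY)
print(read_state()['ft_force'],read_state()['width'])
E
```

```text
shift [ 3.9 -0.2  7.4] turn 0.06 dist 8.0 tcp [0.5645 0.0302 0.1469] yaw 0.166 t 12.42 tilt 0.11
[ 0.04695225  0.09473037 -1.31541087] 0.017540355745438073
```

View pics/s15.png

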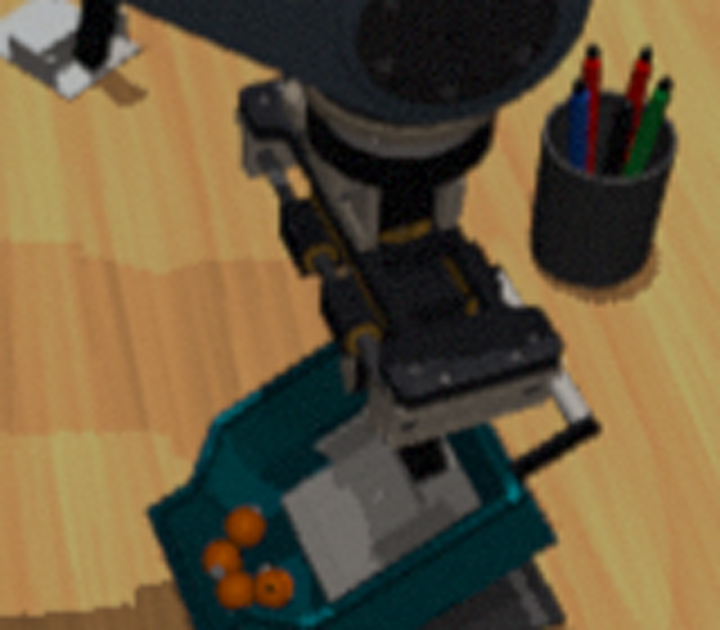

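Emit:
send_rows(
  plan=[
    [[2,0,4],0],
    [[4,0,8],0],
    [[4,0,8],0],
  ],
  newtons=8,
)

```text
time: 12.67
tcp_pos: [0.5692, 0.0309, 0.1394]
eef_rot: [-3.131, -0.26, 0.0]
ft_force: [-1.1, 0.3, -2.4]
width: 0.018
```

```bash
python3 - <<'E'
from h import *
snap('side','s16',(260,150,420,290),4.5)
go(tcp_for((.048,-.002),.57,.001),BY)
go(tcp_for((.048,-.002),.5,.001),BY)
go(tcp_for((.0,-.002),.5,.001),BY)
print(read_state()['ft_force'],read_state()['width'])
E
```

```text
shift [-0.8 -0.3  0.1] turn 0.06 dist 1.0 tcp [0.5692 0.0309 0.1396] yaw 0.166 t 12.72 tilt 0.01
shift [ 7.5 -0.3  2.8] turn 0.06 dist 8.0 tcp [0.5692 0.0309 0.1396] yaw 0.166 t 12.72 tilt 0.01
shift [-34.6  -0.3  25.9] turn 0.06 dist 43.0 tcp [0.5692 0.0309 0.1396] yaw 0.166 t 12.72 tilt 0.01
[-0.5042973   0.33979406 -1.73306556] 0.018045353679165176
```

View pics/s16.png

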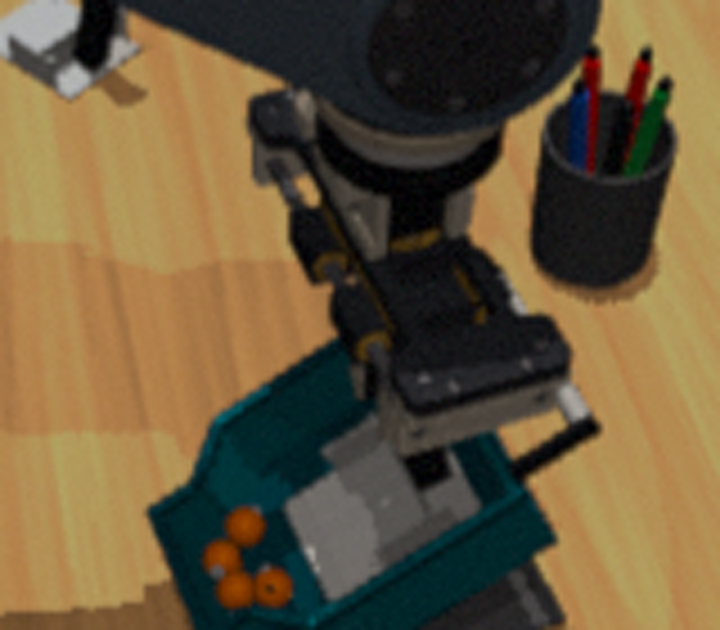

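```bash
python3 - <<'E'
from h import *
tilt((328.4,272.2)); print(b2w([(.048,0,0),(.04,0,0)]))
E
```

```text
nose [0.5321 0.0247 0.0467] rel -0.0376 -0.1119 r 0.118 (.1247) tilt 0.529
[[0.53312285 0.02418055 0.04044046]
 [0.52619754 0.02302739 0.03660505]]
```

Emit:
send_rows(
  plan=[
    [[0,0,2],0],
    [[0,0,4],0],
    [[0,0,5],0],
    [[0,0,5],0],
  ],
)

```text
time: 13.05
tcp_pos: [0.5695, 0.0309, 0.1357]
eef_rot: [3.131, 0.26, 0.002]
ft_force: [-2.6, -0.1, 6.4]
width: 0.018
```

```bash
python3 - <<'E'
from h import *
for i in range(3):
  snap('side','s17',(260,150,420,290),4.5)
  print(read_state()['ft_force'],read_state()['width'])
go(tcp_for((.048,-.002),.5,.001),BY)
E
```

```text
[-1.8634839  -0.00797603  6.62508845] 0.017860048763249817
[-3.45685892 -0.5718981   5.92582506] 0.017914585608518156
[-3.06347556 -1.16152557  6.28789997] 0.017745089960551907
shift [ 7.2 -0.4 -1. ] turn 0.06 dist 7.0 tcp [0.5695 0.0309 0.1357] yaw 0.166 t 13.2 tilt 0.07
```

View pics/s17.png

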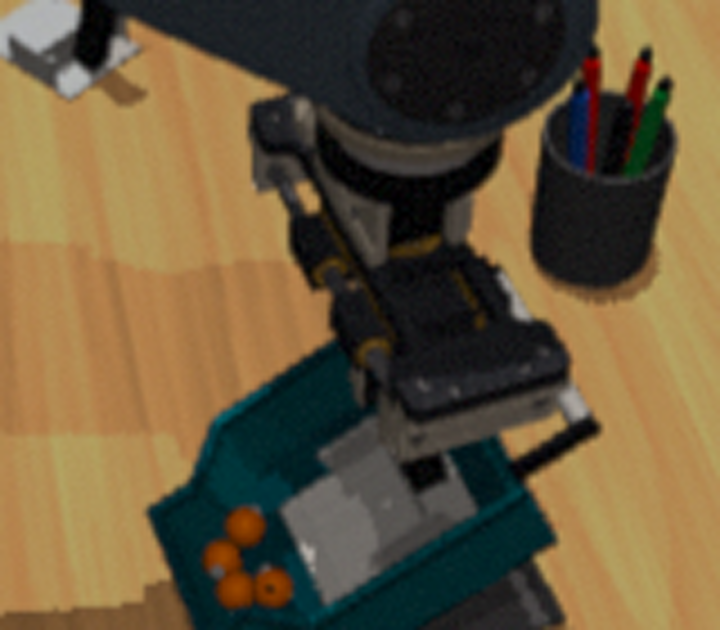

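Emit:
send_rows(
  plan=[
    [[-4,0,2],0],
    [[-8,0,4],0],
    [[-12,0,6],0],
    [[-16,0,9],0],
    [[-19,0,10],0],
    [[-22,0,12],0],
    [[-24,0,13],0],
    [[-26,0,14],0],
    [[-28,0,15],0],
    [[-30,0,16],0],
  ],
  newtons=25,
)

```text
time: 14.03
tcp_pos: [0.5393, 0.0259, 0.119]
eef_rot: [3.131, 0.261, 0.0]
ft_force: [-2.7, -0.3, 7.0]
width: 0.018
```

```bash
python3 - <<'E'
from h import *
snap('side','s18',(270,190,370,290),6)
go(tcp_for((.0,0),.5,.001),BY)
print(read_state()['ft_force'])
E
```

```text
shift [-4.9 -0.3  3.3] turn 0.06 dist 6.0 tcp [0.5389 0.0258 0.1187] yaw 0.166 t 14.08 tilt 0.02
[-3.55375864 -0.41945221  6.61682019]
```

View pics/s18.png

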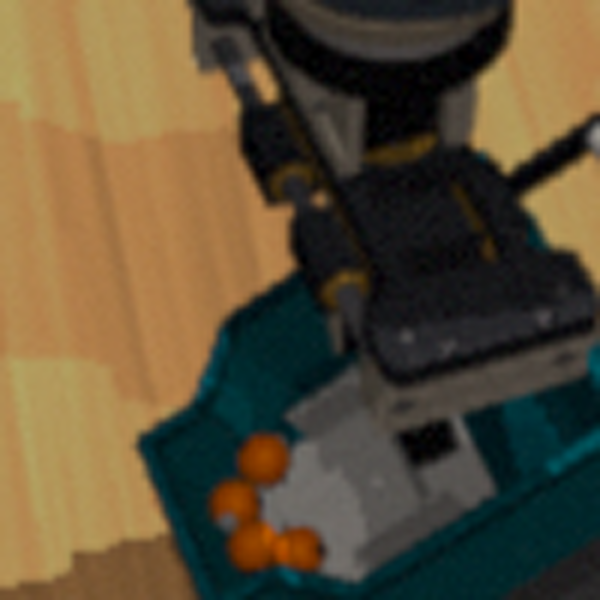

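Emit:
send_rows(
  plan=[
    [[-2,0,1],0],
    [[-4,0,2],0],
    [[-6,0,3],0],
    [[-7,0,4],0],
    [[-7,0,4],0],
  ],
)

```text
time: 14.5
tcp_pos: [0.5323, 0.0247, 0.1151]
eef_rot: [3.131, 0.26, -0.0]
ft_force: [-4.0, -0.4, 9.9]
width: 0.0178
```

```bash
python3 - <<'E'
from h import *
snap('side','s19',(270,190,370,290),6)
go(tcp_for((.0,0),.5,.001),BY)
print(read_state()['ft_force'])
E
```

```text
shift [ 1.8 -0.3 -0.4] turn 0.06 dist 2.0 tcp [0.5323 0.0247 0.1151] yaw 0.166 t 14.55 tilt 0.02
[-4.67368883 -1.21569856 10.20280981]
```

View pics/s19.png

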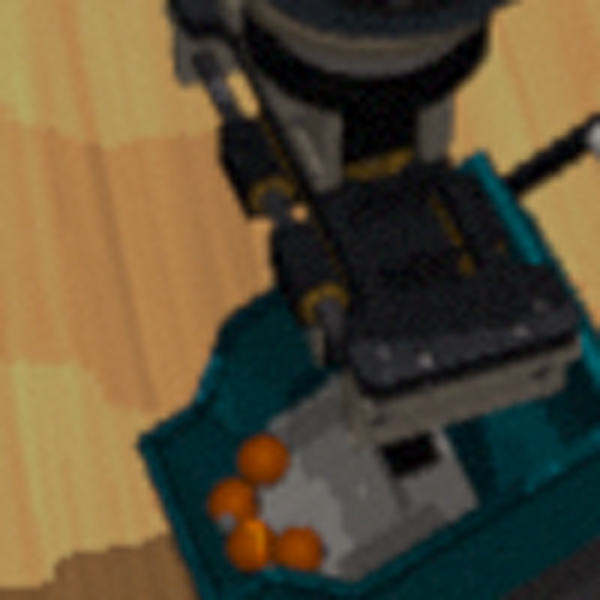

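Emit:
send_rows(
  plan=[
    [[-2,0,0],0],
    [[-3,0,1],0],
    [[-4,0,1],0],
    [[-4,0,1],0],
  ],
)

```text
time: 14.88
tcp_pos: [0.529, 0.0242, 0.1137]
eef_rot: [-3.131, -0.26, -0.002]
ft_force: [2.8, 1.4, -0.9]
width: 0.0179
```

```bash
python3 - <<'E'
from h import *
snap('side','s20',(270,190,370,290),6)
go(tcp_for((.0,0),.5,.001),BY)
print(read_state()['ft_force'])
E
```

```text
shift [ 5.1 -0.3 -1.8] turn 0.05 dist 5.0 tcp [0.529  0.0242 0.1136] yaw 0.166 t 14.93 tilt 0.05
[ 2.26161005  0.73132727 -0.88913541]
```

View pics/s20.png

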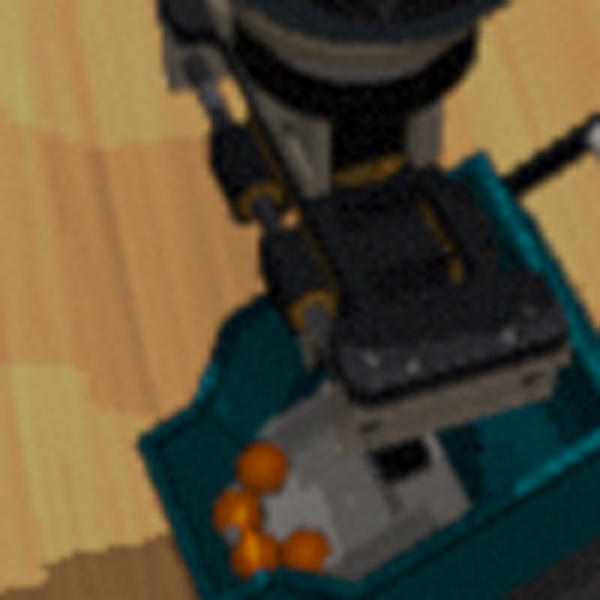

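Emit:
send_rows(
  plan=[
    [[1,0,2],0],
    [[1,0,2],0],
    [[5,0,1],0],
    [[9,0,-1],0],
    [[13,0,-2],0],
    [[17,0,-3],0],
    [[21,0,-4],0],
    [[25,0,-4.6],0],
  ],
  newtons=4,
)

```text
time: 15.6
tcp_pos: [0.5538, 0.0284, 0.1184]
eef_rot: [-3.131, -0.261, 0.0]
ft_force: [-1.6, -0.5, 1.0]
width: 0.0181
```

```bash
python3 - <<'E'
from h import *
snap('side','s21',(270,190,370,290),6)
go(tcp_for((.0,0),.5,.001),BY)
print(read_state()['ft_force'])
E
```

```text
shift [-20.7  -0.3   3.1] turn 0.06 dist 21.0 tcp [0.5545 0.0284 0.1185] yaw 0.166 t 15.65 tilt 0.04
[-0.42905148 -0.3002045   0.80215652]
```

View pics/s21.png

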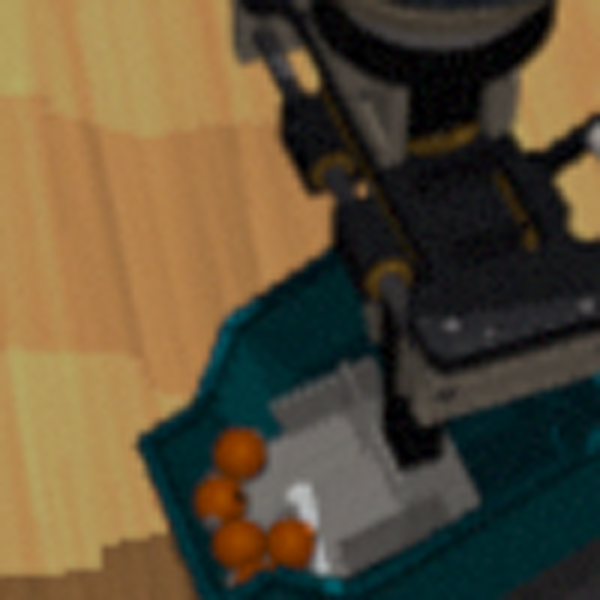

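Emit:
send_rows(
  plan=[
    [[4,0,1],0],
    [[8,0,0.5],0],
    [[12,0,0.5],0],
    [[16,0,0.6],0],
    [[20,0,1],0],
    [[24,0,1.6],0],
  ],
)

```text
time: 16.15
tcp_pos: [0.5777, 0.0323, 0.1168]
eef_rot: [3.131, 0.26, 0.001]
ft_force: [-0.4, 0.3, 2.4]
width: 0.0181
```

```bash
python3 - <<'E'
from h import *
snap('side','s22',(270,170,390,290),5)
go(tcp_for((.0,0),.5,.001),BY)
print(read_state()['ft_force'])
E
```

```text
shift [-44.7  -0.4   1.2] turn 0.05 dist 45.0 tcp [0.5781 0.0324 0.1167] yaw 0.166 t 16.2 tilt 0.04
[-1.42230977 -0.29624493  1.29382221]
```

View pics/s22.png

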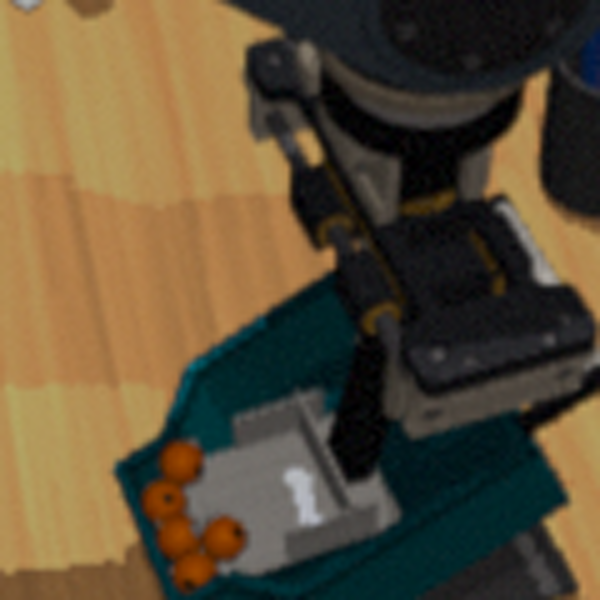

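Emit:
send_rows(
  plan=[
    [[3,0,1],0],
    [[6,0,2],0],
    [[8,0,2.6],0],
    [[8,0,2.6],0],
  ],
)

```text
time: 16.53
tcp_pos: [0.5853, 0.0336, 0.114]
eef_rot: [3.131, 0.26, 0.0]
ft_force: [-0.5, -0.2, 1.6]
width: 0.0179
```

```bash
python3 - <<'E'
from h import *
snap('side','s23',(270,170,390,290),5)
go(tcp_for((.0,0),.5,.001),BY)
print(read_state()['ft_force'])
E
```

```text
shift [-51.8  -0.3  -1.5] turn 0.06 dist 52.0 tcp [0.5851 0.0336 0.1139] yaw 0.166 t 16.58 tilt 0.0
[ 0.76577881 -0.35323824 -0.77722459]
```

View pics/s23.png

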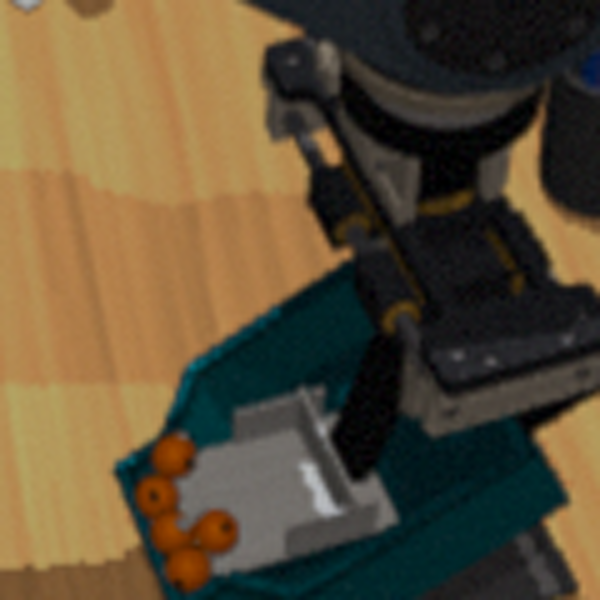

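```bash
python3 - <<'E'
from h import *
crop('s23_raw','s23z',(288,240,358,296),10)
E
```

```text
(no output)
```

View pics/s23z.png

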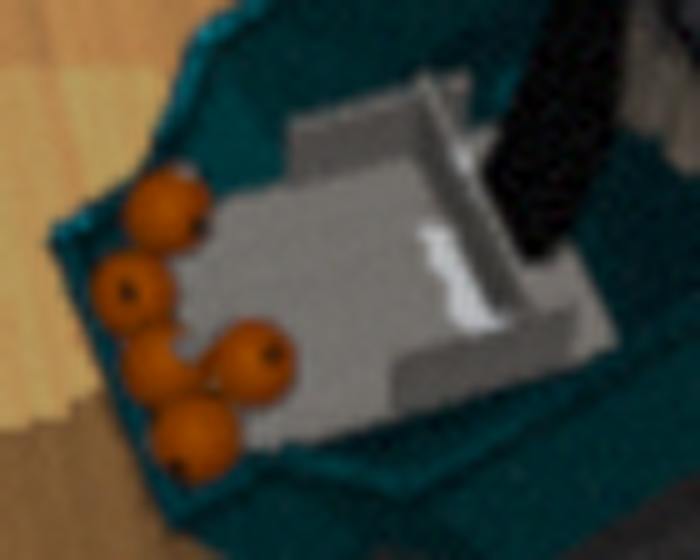

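```bash
cat >> h.py <<'E'
def lat(uv,off):
    "side pixels -> (forward,up) rel grip in scoop plane offset off (left +)"
    s=read_state(); R=cv2.Rodrigues(np.float64(s['eef_rot']))[0]; g=s['tcp_pos']-.019*R[:,2]
    y=np.arctan2(R[1,0],R[0,0]); n=np.array([-np.sin(y),np.cos(y),0]); f=np.array([np.cos(y),np.sin(y),0])
    c,d=ray('side',uv); P=c+d*(((g-c)@n+off)/(d@n))[:,None]
    return np.c_[(P-g)@f,(P-g)[:,2]],P
E
python3 - <<'E'
from h import *
q,P=lat([(349.7,275),(327.2,281.2)],-.033); print(q,P)
d=q[0]-q[1]; print('tilt noseup',-np.arctan2(d[1],d[0]),np.hypot(*d))
q,P=lat([(316.7,258.5)],.033); print(q)
# kinematic: heel rel grip for noseup t
for t in (0,.1,.2,.3):
  c,s=np.cos(t),np.sin(t); R=np.array([[c,s],[-s,c]]); print(t,R@[-.006,-.082],R@[-.060,-.082],R@[-.094,-.082])
E
```

```text
[[-0.01699676 -0.07108126]
 [-0.06985804 -0.06802124]] [[ 0.5737914  -0.00175192  0.06182684]
 [ 0.52165673 -0.01048642  0.06488686]]
tilt noseup 0.05782317747995399 0.05294978229481365
[[-0.06945329 -0.0691662 ]]
0 [-0.006 -0.082] [-0.06  -0.082] [-0.094 -0.082]
0.1 [-0.01415637 -0.08099134] [-0.06788659 -0.07560034] [-0.10171673 -0.072206  ]
0.2 [-0.02217128 -0.07917344] [-0.07509488 -0.0684453 ] [-0.10841714 -0.06169054]
0.3 [-0.02996468 -0.07656447] [-0.08155285 -0.06060638] [-0.11403429 -0.05055869]
```

```bash
python3 - <<'E'
from h import *
uv=np.array([(168,210),(132,292),(162,365),(197,438),(250,362)])/10+(288,240)-.5*0
O=b2w([(0,0,0)])[0]; B=np.array([b2w([e])[0]-O for e in np.eye(3)])
c,d=ray('side',uv)
for x in (.01,.015,.02,.03,.04):
    P=c+d*(((O-c)@B[0]+x)/(d@B[0]))[:,None]; print(x,((P-O)@B.T)[:,1:].round(4).tolist())
# rim check
print(proj('side',b2w([(0,.037,.051),(0,-.037,.051)]))-(288,240))
E
```

```text
0.01 [[0.0632, 0.0042], [0.012, 0.0571], [-0.009, 0.058], [-0.0278, 0.0554], [0.0227, -0.0076]]
0.015 [[0.0504, 0.0219], [0.0003, 0.0738], [-0.0202, 0.0746], [-0.0386, 0.0721], [0.0108, 0.0105]]
0.02 [[0.0377, 0.0397], [-0.0113, 0.0904], [-0.0314, 0.0912], [-0.0494, 0.0887], [-0.001, 0.0285]]
0.03 [[0.0122, 0.0752], [-0.0346, 0.1236], [-0.0537, 0.1244], [-0.071, 0.122], [-0.0248, 0.0645]]
0.04 [[-0.0133, 0.1107], [-0.0579, 0.1569], [-0.0761, 0.1576], [-0.0925, 0.1554], [-0.0485, 0.1005]]
[[ 7.15750831 24.01341278]
 [18.25044825 50.35530268]]
```

```bash
python3 - <<'E'
from h import *
uv=np.array([(168,210),(132,292),(162,365),(197,438),(250,362)])/10+(288,240)
O=b2w([(0,0,0)])[0]; B=np.array([b2w([e])[0]-O for e in np.eye(3)])
f=np.array([np.cos(BY),np.sin(BY),0])
c,d=ray('side',uv)
for t,zh in ((.06,.062),(.1,.061),(.14,.060)):
    n=np.array([*(np.sin(t)*f[:2]),np.cos(t)]); heel=np.array([.5738,.0065,zh])
    o=heel+.012*n
    P=c+d*(((o-c)@n)/(d@n))[:,None]
    ax=f*np.cos(t)-np.array([0,0,np.sin(t)])
    print(t,'dist from nose',(88+1000*(P-heel)@ax).round(1),'bin',((P-O)@B.T*1000).round(0).tolist())
    nose=heel-.088*ax; print('nose bin',((nose-O)@B.T*1000).round(1))
E
```

```text
0.06 dist from nose [  2.3 -12.5 -12.7 -12.    5.4] bin [[25.0, 25.0, 57.0], [12.0, 7.0, 65.0], [12.0, -14.0, 65.0], [13.0, -34.0, 64.0], [27.0, -19.0, 55.0]]
nose bin [ 16.4 -24.1  47.8]
0.1 dist from nose [  1.  -13.9 -14.2 -13.4   4.1] bin [[26.0, 24.0, 59.0], [13.0, 5.0, 68.0], [13.0, -16.0, 68.0], [14.0, -36.0, 67.0], [28.0, -20.0, 57.0]]
nose bin [ 17.9 -24.1  49.9]
0.14 dist from nose [ -0.5 -15.6 -15.9 -15.1   2.6] bin [[26.0, 22.0, 62.0], [14.0, 2.0, 71.0], [14.0, -18.0, 71.0], [15.0, -38.0, 71.0], [29.0, -22.0, 60.0]]
nose bin [ 19.5 -24.1  51.9]
```

Emit:
send_rows(
  plan=[
    [[-3,0,-0.4],0],
    [[-6,0,-0.7],0],
    [[-10,0,-1],0],
    [[-14,0,-1],0],
    [[-18,0,-0.9],0],
    [[-22,0,-0.6],0],
  ],
  newtons=3,
)

```text
time: 17.08
tcp_pos: [0.5627, 0.0299, 0.1148]
eef_rot: [-3.131, -0.26, 0.0]
ft_force: [0.2, -0.7, -1.1]
width: 0.0181
```

```bash
python3 - <<'E'
from h import *
snap('side','s24',(288,240,358,296),10)
print(read_state()['ft_force'])
E
```

```text
[-1.12445442 -0.07626343 -0.03823605]
```

View pics/s24.png

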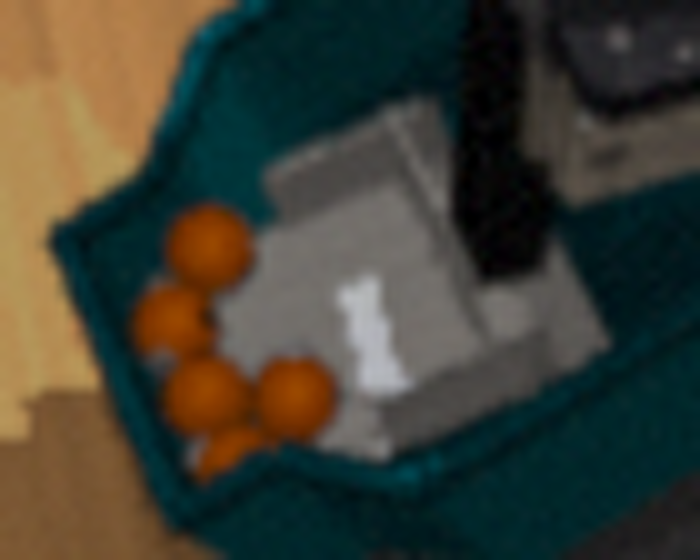

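```bash
cat >> h.py <<'E'
def pan(heel,front,nosee=True):
    q,P=lat([heel,front],-.033); d=q[0]-q[1]; t1=-np.arctan2(d[1],d[0])
    t2=(np.arctan2(-q[0][0],-q[0][1])-np.arctan2(6,82)) # angle of heel dir about grip
    O=b2w([(0,0,0)])[0]; B=np.array([b2w([e])[0]-O for e in np.eye(3)])
    hb=(P-O)@B.T*1000
    print('noseup by edge',t1.round(3),'len',np.hypot(*d).round(4),'by heel',t2.round(3),'heel bin',hb[0].round(1),'front bin',hb[1].round(1))
    for t in (t1,t2): print(' nose bin x,z', (hb[0][[0,2]]+88*np.array([-np.cos(t+.5),np.sin(t+.5)])).round(1))
E
python3 - <<'E'
from h import *
pan((348.8,274),(326.3,285))
E
```

```text
noseup by edge -0.293 len 0.0545 by heel -0.13 heel bin [ 90.  -32.3   7.1] front bin [ 36.6 -32.3  18.4]
 nose bin x,z [ 3.9 25.2]
 nose bin x,z [ 7.9 39. ]
```

Emit:
send_rows(
  plan=[
    [[0,0,0],0],
    [[-2,0,1.1],0],
    [[-4,0,2.2],0],
    [[-6,0,3.3],0],
    [[-6,0,3.3],0],
  ],
  newtons=25,
)

```text
time: 17.55
tcp_pos: [0.5587, 0.029, 0.1128]
eef_rot: [3.131, 0.26, 0.006]
ft_force: [-0.2, 0.8, 8.3]
width: 0.0179
```

```bash
python3 - <<'E'
from h import *
snap('side','s25',(288,240,358,296),10)
print(read_state()['ft_force'],read_state()['tcp_pos'])
E
```

```text
[-0.53355931  0.40445589  7.50718782] [0.55876817 0.02901012 0.11276412]
```

View pics/s25.png

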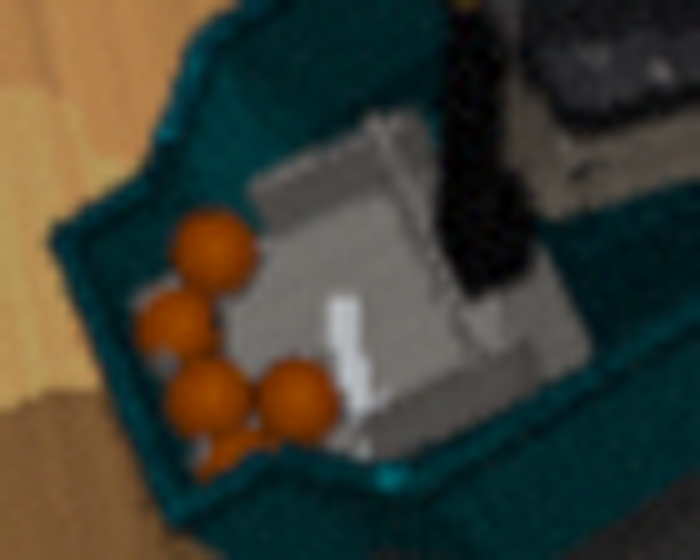

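Emit:
send_rows(
  plan=[
    [[0,0,0],0],
    [[2.7,0,0],0],
    [[5.4,0,0],0],
    [[8,0,0],0],
    [[11,0,0],0],
    [[11,0,0],0],
  ],
  newtons=4,
)

```text
time: 18.1
tcp_pos: [0.5687, 0.0308, 0.1112]
eef_rot: [-3.131, -0.26, -0.0]
ft_force: [-0.6, -0.4, 1.0]
width: 0.0178
```

Emit:
send_rows(
  plan=[
    [[0,0,0],0],
    [[0,0,0],0],
    [[-2,0,1],0],
    [[-4,0,2],0],
    [[-5,0,2.5],0],
  ],
  newtons=25,
)

```text
time: 18.52
tcp_pos: [0.5659, 0.0302, 0.1103]
eef_rot: [3.131, 0.26, 0.012]
ft_force: [10.9, 3.2, 6.2]
width: 0.0181
```

```bash
python3 - <<'E'
from h import *
snap('side','s26',(288,240,358,296),10)
print(read_state()['ft_force'],read_state()['tcp_pos'])
E
```

```text
[7.90506865 1.60243894 3.11901006] [0.56586453 0.03015466 0.11039953]
```

View pics/s26.png

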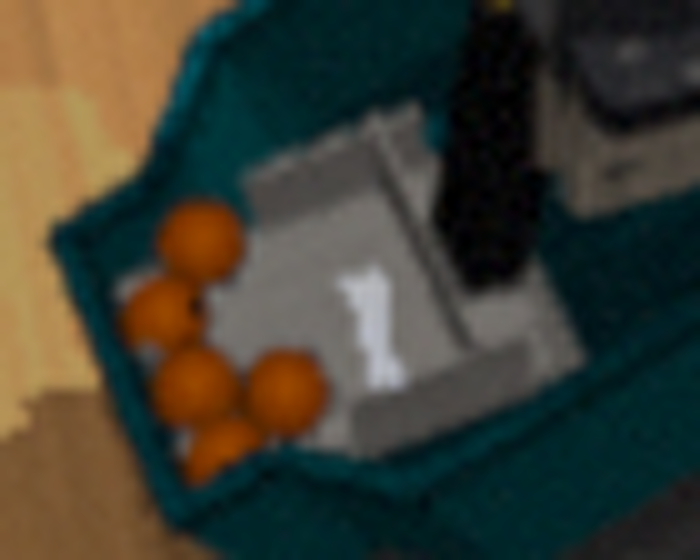

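Emit:
send_rows(
  plan=[
    [[0,0,0],0],
    [[3,0,0.5],0],
    [[6,0,0.8],0],
    [[9,0,1],0],
    [[11,0,1.2],0],
    [[11,0,1.2],0],
  ],
  newtons=4,
)

```text
time: 19.07
tcp_pos: [0.5741, 0.0318, 0.1073]
eef_rot: [-3.131, -0.26, 0.001]
ft_force: [1.1, -0.7, -0.6]
width: 0.0182
```

Emit:
send_rows(
  plan=[
    [[0,0,0],0],
    [[0,0,0],0],
    [[-2,0,1],0],
    [[-3.5,0,2],0],
    [[-4,0,2.2],0],
  ],
  newtons=25,
)

```text
time: 19.48
tcp_pos: [0.5717, 0.0312, 0.1064]
eef_rot: [3.131, 0.26, 0.007]
ft_force: [5.8, 2.1, 2.8]
width: 0.018
```

```bash
python3 - <<'E'
from h import *
snap('side','s27',(288,240,358,296),10)
print(read_state()['ft_force'],read_state()['tcp_pos'])
E
```

```text
[5.12685306 1.7641549  2.07148112] [0.57167067 0.03121201 0.10642928]
```

View pics/s27.png

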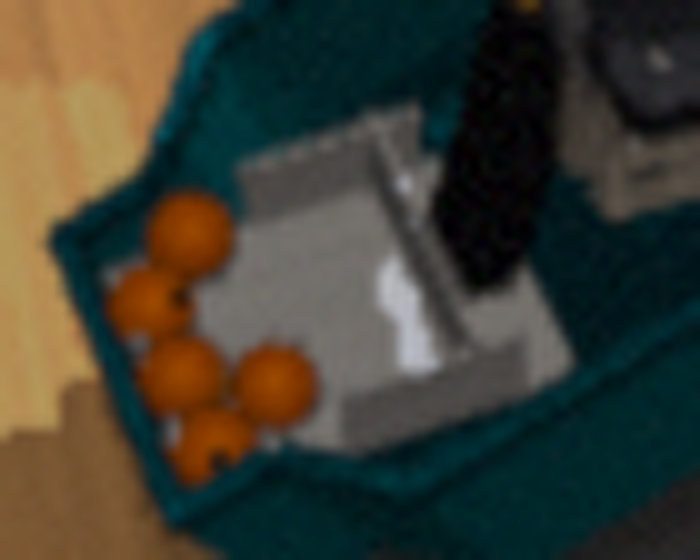

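Working well: the nose stays at the wall and all five stoppers are on the pan. Repeating.

Emit:
send_rows(
  plan=[
    [[0,0,0],0],
    [[3,0,0.6],0],
    [[6,0,1.2],0],
    [[9,0,1.8],0],
    [[11,0,2.2],0],
    [[11,0,2.2],0],
  ],
  newtons=4,
)

```text
time: 20.03
tcp_pos: [0.5811, 0.033, 0.1029]
eef_rot: [-3.131, -0.26, 0.001]
ft_force: [-0.4, 0.6, -0.5]
width: 0.018
```

Emit:
send_rows(
  plan=[
    [[0,0,0],0],
    [[0,0,0],0],
    [[-2,0,1],0],
    [[-3.5,0,2],0],
    [[-4,0,2.2],0],
  ],
  newtons=25,
)

```text
time: 20.45
tcp_pos: [0.5781, 0.0323, 0.1017]
eef_rot: [3.131, 0.26, 0.005]
ft_force: [5.9, 0.7, 1.9]
width: 0.0179
```

```bash
python3 - <<'E'
from h import *
snap('side','s28',(288,240,358,296),10)
print(read_state()['ft_force'],read_state()['tcp_pos'])
E
```

```text
[ 4.23671107  1.10096565 -0.2249584 ] [0.57803618 0.03229186 0.10176167]
```

View pics/s28.png

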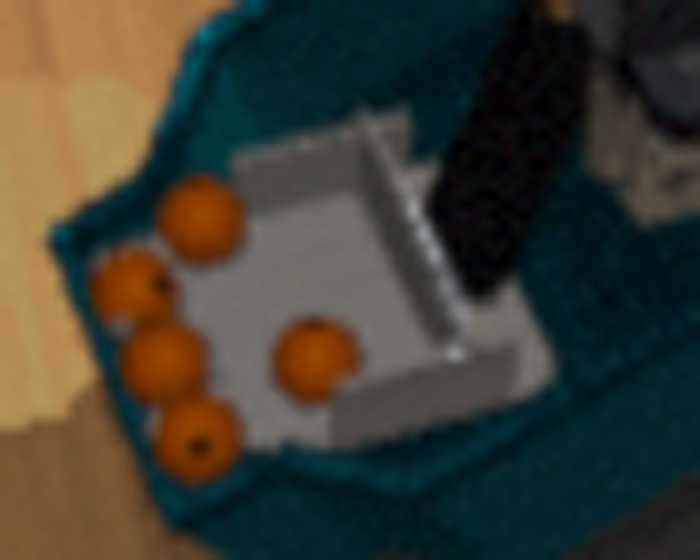

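Emit:
send_rows(
  plan=[
    [[0,0,0],0],
    [[3,0,0.8],0],
    [[6,0,1.8],0],
    [[8,0,2.4],0],
    [[10,0,3],0],
    [[10,0,3],0],
    [[10,0,3],0],
    [[10,0,3],0],
  ],
  newtons=4,
)

```text
time: 21.17
tcp_pos: [0.5867, 0.0339, 0.0978]
eef_rot: [-3.131, -0.26, 0.001]
ft_force: [-1.2, -0.8, -1.4]
width: 0.0182
```

```bash
python3 - <<'E'
from h import *
snap('side','s29',(288,240,358,296),10)
print(read_state()['ft_force'],read_state()['tcp_pos'])
E
```

```text
[-1.33699459 -0.5844898  -0.607804  ] [0.58672613 0.03390594 0.09793992]
```

View pics/s29.png

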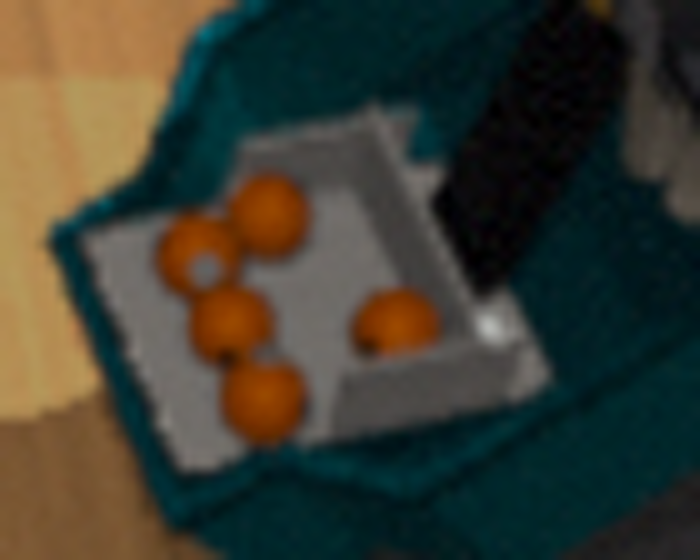

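Emit:
send_rows(
  plan=[
    [[0,0,0],0],
    [[0,0,0],0],
    [[0,0,0],0],
    [[0,0,0],0],
  ],
  newtons=45,
)

```text
time: 21.55
tcp_pos: [0.5869, 0.0339, 0.0981]
eef_rot: [-3.131, -0.26, -0.0]
ft_force: [-0.3, -0.3, -1.9]
width: 0.018
```

```bash
python3 - <<'E'
from h import *
snap('side','s30',(288,240,358,296),10)
pan((342.8,278),(321,285)) 
print(read_state()['ft_force'],read_state()['tcp_pos'])
E
```

```text
noseup by edge -0.017 len 0.0509 by heel 0.465 heel bin [ 73.9 -32.3   6.4] front bin [ 28.8 -32.3  30. ]
 nose bin x,z [-4.  47.3]
 nose bin x,z [23.8 78.7]
[-0.29665886  0.11462599 -2.24990246] [0.58693974 0.03390248 0.09817022]
```

View pics/s30.png

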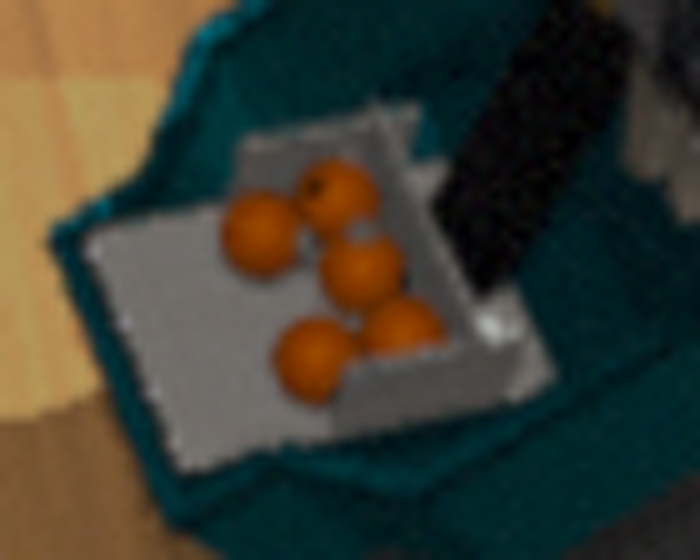

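Emit:
send_rows(
  plan=[
    [[-0.5,0,-3],0],
    [[-2,0,-9],0],
    [[-4,0,-18],0],
    [[-6,0,-29],0],
    [[-8,0,-42],0],
    [[-10,0,-55],0],
    [[-12,0,-68],0],
    [[-13,0,-80],0],
    [[-14,0,-88],0],
    [[-14,0,-92],0],
  ],
  newtons=45,
)

```text
time: 22.43
tcp_pos: [0.5735, 0.0315, 0.1919]
eef_rot: [3.131, 0.26, 0.003]
ft_force: [0.1, -0.2, -2.9]
width: 0.0177
```

```bash
python3 - <<'E'
from h import *
snap('side','s31',(260,190,370,290),6)
s=read_state();print(s['ft_force'],s['torque'])
go((.5625,-.306,.22),.222)
E
```

```text
[ 0.25264592  0.57978496 -1.41960754] [ 0.07988235 -0.19588255 -0.00726592]
shift [-66.7 331.1 -28.2] turn -3.21 dist 339.0 tcp [0.5736 0.0316 0.1918] yaw 0.166 t 22.48 tilt 0.12
```

View pics/s31.png

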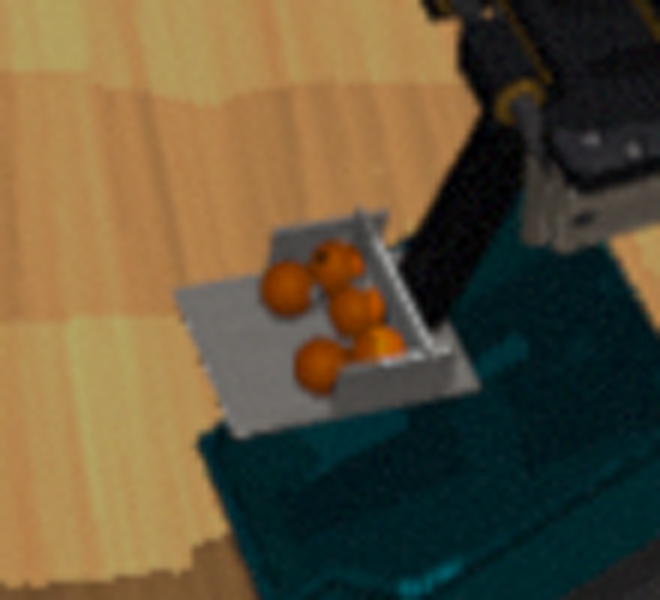

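Emit:
send_rows(
  plan=[
    [[-1,4,-8],0],
    [[-3,14,-18],0],
    [[-7,30,-26],0],
    [[-12,52,-28],-0.5],
    [[-17,76,-28],-1],
    [[-22,100,-28],-1.5],
    [[-27,125,-28],-2],
    [[-32,150,-28],-2.5],
    [[-37,175,-28],-3],
    [[-42,200,-28],-3.2],
  ],
)

```text
time: 23.32
tcp_pos: [0.5643, -0.1747, 0.2185]
eef_rot: [-3.122, -0.348, 0.0]
ft_force: [0.8, -0.6, -2.7]
width: 0.0175
```

Emit:
send_rows(
  plan=[
    [[-5,25,0],0],
    [[-10,50,0],0],
    [[-14,73,0],0],
    [[-18,93,0],0],
    [[-20,110,0],0],
    [[-22,122,0],0],
    [[-23,128,0],0],
    [[-23,131,0],0],
    [[-23,131,0],0],
  ],
)

```text
time: 24.07
tcp_pos: [0.5711, -0.3056, 0.2181]
eef_rot: [-3.122, -0.347, 0.0]
ft_force: [-0.8, 1.0, -2.7]
width: 0.0179
```

```bash
python3 - <<'E'
from h import *
snap('side','s32',(260,240,460,480),2.5)
go((.5625,-.306,.106),.222)
E
```

```text
shift [ -8.6  -0.9 112.2] turn 0.0 dist 112.0 tcp [ 0.5711 -0.3051  0.2182] yaw 0.222 t 24.12 tilt 0.02
```

View pics/s32.png

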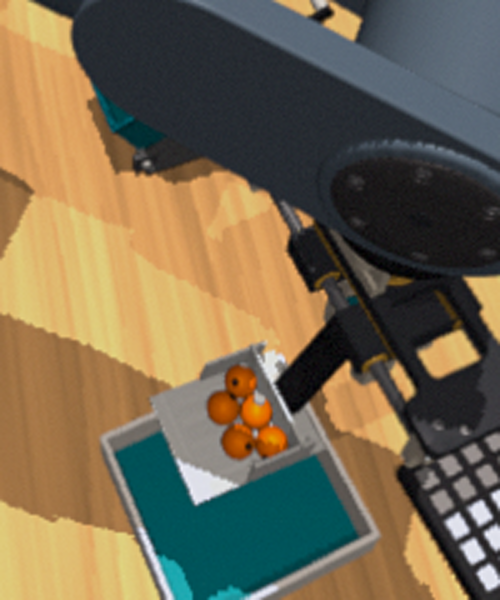

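Emit:
send_rows(
  plan=[
    [[-2,0,6],0],
    [[-5,0,20],0],
    [[-7,0,40],0],
    [[-9,0,60],0],
    [[-9,0,80],0],
    [[-9,0,95],0],
    [[-9,0,103],0],
    [[-9,0,106],0],
    [[-9,0,106],0],
  ],
)

```text
time: 24.87
tcp_pos: [0.5623, -0.307, 0.1119]
eef_rot: [-3.122, -0.348, 0.001]
ft_force: [-0.2, -0.1, -2.4]
width: 0.0179
```

```bash
python3 - <<'E'
from h import *
snap('side','s33',(260,300,460,480),3)
go((.5625,-.306,.106),.222); print(read_state()['ft_force'])
E
```

```text
shift [ 0.1 -1.3  6.7] turn 0.01 dist 7.0 tcp [ 0.5627 -0.3073  0.1127] yaw 0.222 t 24.92 tilt 0.04
[-0.00379521  0.24306836 -2.31783212]
```

View pics/s33.png

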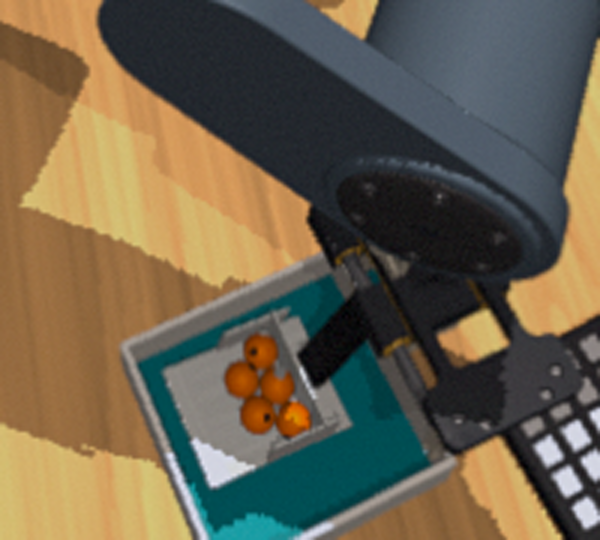

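Emit:
send_rows(
  plan=[
    [[0,0,0],0],
    [[0,0,0],0],
    [[0,0,0],0],
    [[0,0,0],0],
    [[0,0,0],0],
    [[0,0,0],0],
  ],
  newtons=3,
)

```text
time: 25.42
tcp_pos: [0.5624, -0.3075, 0.1123]
eef_rot: [3.122, 0.348, 0.0]
ft_force: [-0.4, 0.4, -1.9]
width: 0.0178
```

```bash
python3 - <<'E'
from h import *
snap('side','s34',(260,300,460,480),3)
print(read_state()['ft_force'])
E
```

```text
[-0.38623888  0.67624051 -0.82467628]
```

View pics/s34.png

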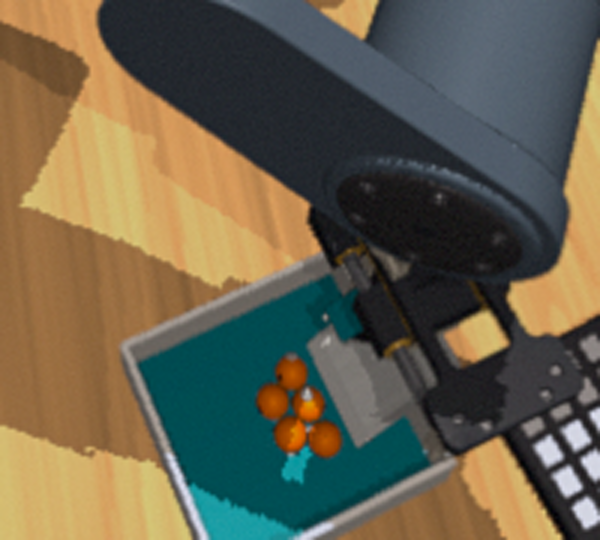

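Emit:
send_rows(
  plan=[
    [[0,0,0],0],
    [[0,0,0],0],
    [[0,0,0],0],
  ],
  newtons=30,
)

```text
time: 25.72
tcp_pos: [0.5624, -0.3074, 0.1121]
eef_rot: [-3.122, -0.348, 0.0]
ft_force: [-0.5, -0.4, -1.9]
width: 0.0172
```

```bash
python3 - <<'E'
from h import *
snap('side','s35',(290,360,430,480),5)
print(read_state()['ft_force'],read_state()['width'])
E
```

```text
[-0.04582948 -0.07790883 -1.63976304] 0.01759981876678817
```

View pics/s35.png

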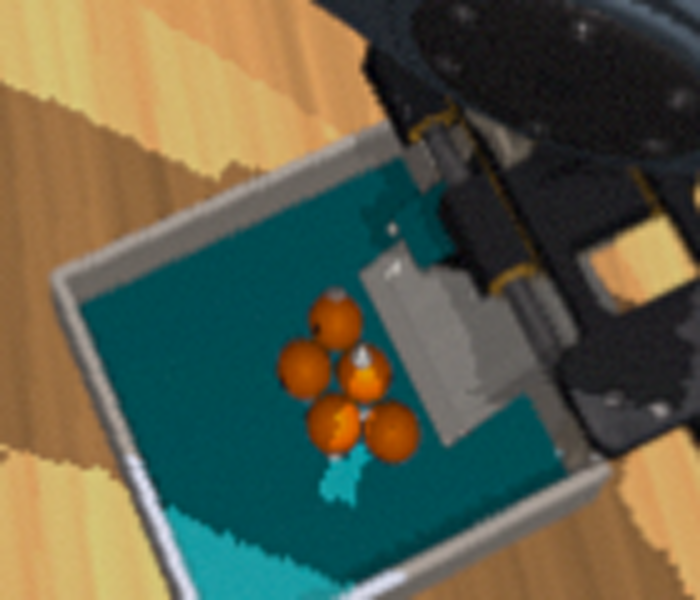

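Emit:
send_rows(
  plan=[
    [[0,0,-10],0],
    [[0,0,-30],0],
    [[0,0,-60],0],
    [[0,0,-90],0],
    [[0,0,-120],0],
    [[0,0,-130],0],
    [[0,0,-130],0],
  ],
)

```text
time: 26.35
tcp_pos: [0.5633, -0.308, 0.2454]
eef_rot: [3.119, 0.347, 0.007]
ft_force: [-0.5, -0.5, -2.2]
width: 0.018
```

```bash
python3 - <<'E'
from h import *
go((.45,-.13,.24),.0)
E
```

```text
shift [ -71.4 -198.6    4.4] turn 12.71 dist 211.0 tcp [ 0.5633 -0.308   0.2454] yaw 0.222 t 26.35 tilt 0.31
```

Emit:
send_rows(
  plan=[
    [[-10,-28,0],2],
    [[-20,-57,0],4],
    [[-30,-85,0],6],
    [[-41,-114,0],8],
    [[-51,-142,0],10],
    [[-61,-170,0],12],
    [[-68,-190,0],12.7],
    [[-71,-199,0],12.7],
    [[-71,-199,0],12.7],
  ],
)

```text
time: 27.1
tcp_pos: [0.4483, -0.1277, 0.2412]
eef_rot: [-3.141, -0.003, 0.003]
ft_force: [-0.0, -0.5, -2.2]
width: 0.0181
```

```bash
python3 - <<'E'
from h import *
snap('side','s36',(220,230,470,480),2.5); snap('top','t36',(330,170,510,300),4)
go((.45,-.13,.14),.0)
E
```

```text
shift [  0.4   0.6 101.7] turn 0.05 dist 102.0 tcp [ 0.4497 -0.1294  0.2417] yaw 0.001 t 27.2 tilt 0.02
```

View pics/s36.png

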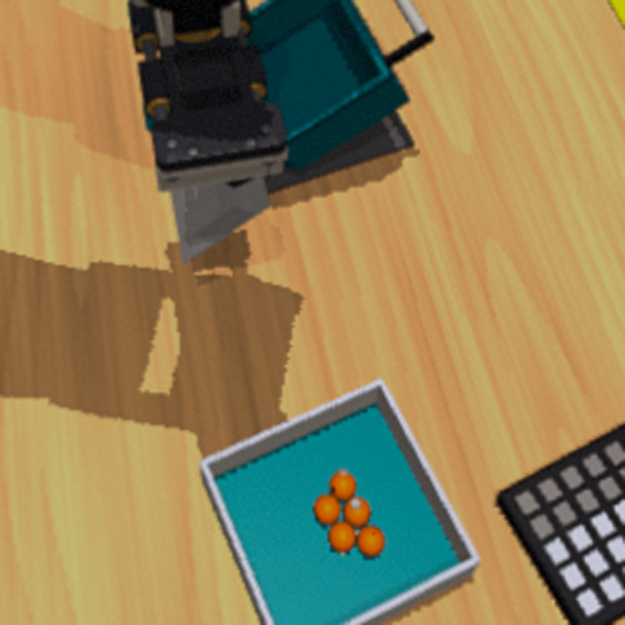

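View pics/t36.png

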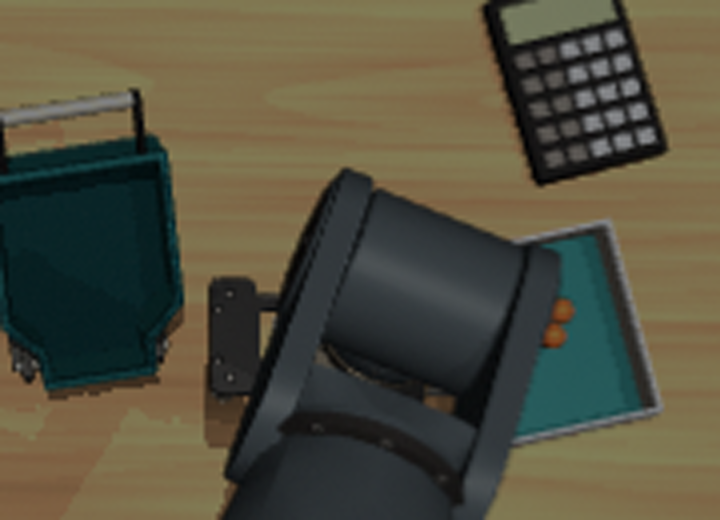

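```bash
python3 - <<'E'
from h import *
q,P=lat([(294,334),(328,314)],-.033); print(q,P, np.linalg.norm(q,axis=1))
print('tilt', np.arctan2(-q[0][1],-q[0][0])-np.arctan2(.082,.094),np.arctan2(-q[0][1],-q[0][0])-np.arctan2(.072,.0915))
E
```

```text
[[-0.02153002 -0.11574541]
 [ 0.03904824 -0.06553182]] [[ 0.42818158 -0.16240232  0.1449344 ]
 [ 0.48875981 -0.16234625  0.19514799]] [0.1177308  0.07628358]
tilt 0.6695646554506641 0.7201935343358418
```

Emit:
send_rows(
  plan=[
    [[-10,4,20],0],
    [[-20,8,45],0],
    [[-30,12,75],0],
    [[-40,15,105],0],
    [[-40,15,125],0],
    [[-40,15,136],0],
    [[-40,15,136],0],
  ],
)

```text
time: 27.78
tcp_pos: [0.41, -0.1452, 0.1045]
eef_rot: [-3.141, 0.001, 0.001]
ft_force: [0.6, 0.0, -1.4]
width: 0.0176
```

```bash
python3 - <<'E'
from h import *
snap('side','s37',(200,220,370,380),4)
print(read_state()['ft_force'],read_state()['tcp_pos'])
E
```

```text
[-0.40636395 -0.56839798 -2.23103995] [ 0.40978926 -0.14502342  0.10505718]
```

View pics/s37.png

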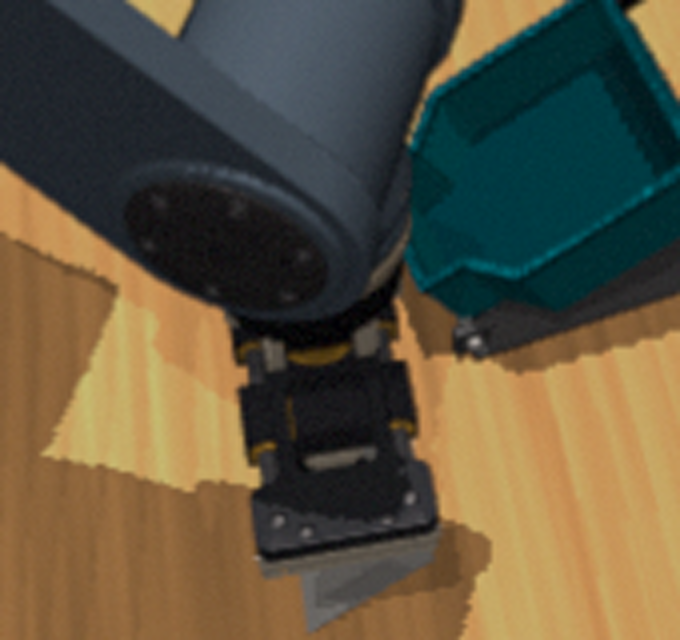

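Emit:
send_rows(
  plan=[
    [[0,0,5],0],
    [[0,0,9],0],
    [[8,0,11.5],0],
    [[15.5,0,14],0],
    [[24,0,17],0],
    [[32,0,21],0],
    [[40,0,25],0],
    [[47,0,30],0],
    [[54,0,35],0],
    [[61,0,41],0],
  ],
  newtons=5,
)

```text
time: 28.67
tcp_pos: [0.4711, -0.1439, 0.0646]
eef_rot: [-3.142, -0.0, -0.0]
ft_force: [0.7, -0.9, 0.3]
width: 0.018
```

```bash
python3 - <<'E'
from h import *
snap('side','s38',(200,240,370,380),4)
print(read_state()['ft_force'],read_state()['tcp_pos'])
E
```

```text
[-0.62939035  0.4560412  -0.86347681] [ 0.47160743 -0.14382047  0.0636975 ]
```

View pics/s38.png

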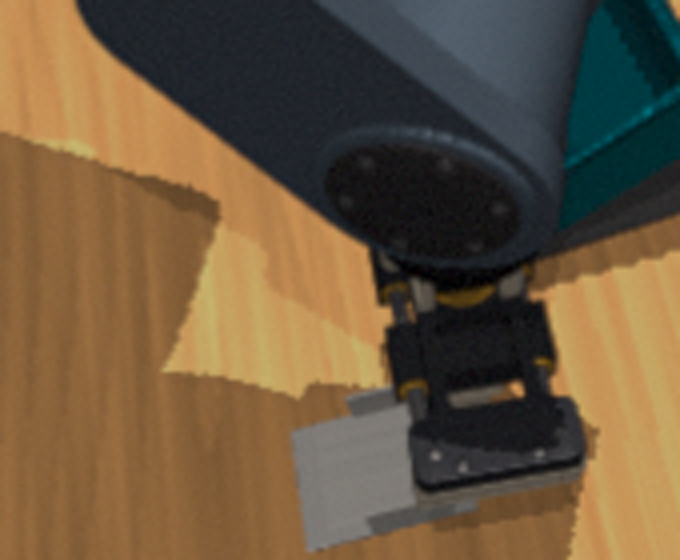

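Emit:
send_rows(
  plan=[
    [[4,0,4],0],
    [[8,0,8],0],
    [[9,0,11],0],
    [[9,0,13],0],
    [[9,0,13],0],
  ],
)

```text
time: 29.13
tcp_pos: [0.4789, -0.1438, 0.0517]
eef_rot: [-3.141, -0.0, 0.001]
ft_force: [-0.5, -0.6, -2.3]
width: 0.018
```

```bash
python3 - <<'E'
from h import *
snap('side','s39',(230,260,370,380),5)
print(read_state()['ft_force'],read_state()['tcp_pos'])
E
```

```text
[-0.21172219 -0.1719959  -2.22272615] [ 0.47888306 -0.14381144  0.05186345]
```

View pics/s39.png

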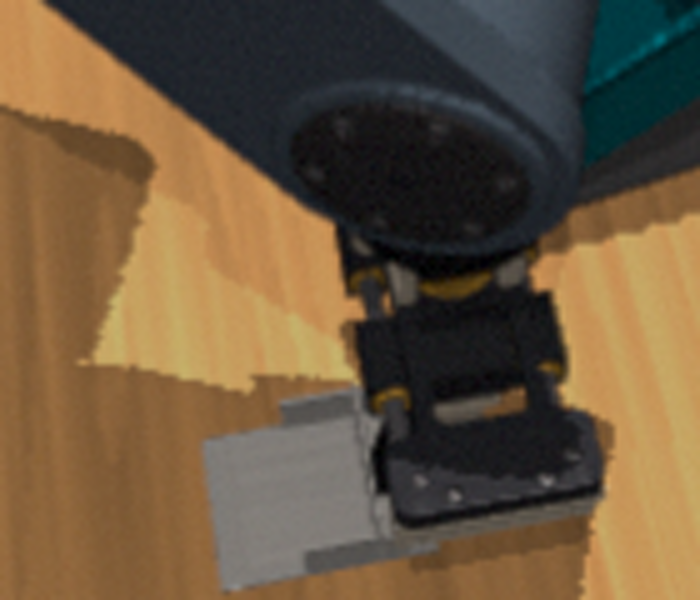

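Emit:
send_rows(
  plan=[
    [[0,0,1.5],0],
    [[0,0,3],0],
    [[0,0,4.5],0],
    [[0,0,6],0],
    [[0,0,6],0],
  ],
)

```text
time: 29.6
tcp_pos: [0.4798, -0.144, 0.0465]
eef_rot: [3.141, -0.0, 0.002]
ft_force: [0.7, 1.4, 3.2]
width: 0.0178
```

```bash
python3 - <<'E'
from h import *
snap('side','s40',(230,260,370,380),5)
print(read_state()['ft_force'],read_state()['tcp_pos'])
E
```

```text
[0.34420607 2.00516919 3.76910775] [ 0.47974551 -0.14400527  0.04654658]
```

View pics/s40.png

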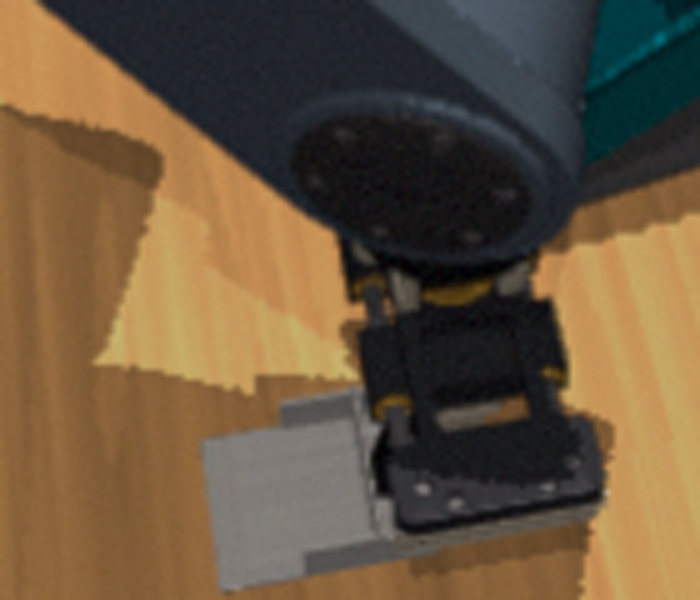

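```bash
python3 - <<'E'
from h import *
P=onz('side',np.array([(204,441),(222,591)])/5+(230,260),.001);print(P,np.linalg.norm(P[0]-P[1]))
q,_=lat(np.array([(222,591)])/5+(230,260),-.033);print(q,read_state()['tcp_pos'][2]+.019)
E
```

```text
[[ 0.3821169  -0.11058076  0.001     ]
 [ 0.38119873 -0.17586072  0.001     ]] 0.06528641109968449
[[-0.09847938 -0.06180619]] 0.06554658485669
```

Emit:
send_rows(
  plan=[
    [[0,0,0],0],
    [[0,0,0],0],
    [[0,0,0],0],
    [[0,0,0],0],
    [[0,0,0],0],
    [[0,0,0],0],
  ],
  claw=40,
)

```text
time: 30.15
tcp_pos: [0.4792, -0.1439, 0.0461]
eef_rot: [-3.142, -0.0, 0.0]
ft_force: [-0.6, 0.4, 0.3]
width: 0.0402
```

Emit:
send_rows(
  plan=[
    [[0,0,-15],0],
    [[0,0,-40],0],
    [[0,0,-75],0],
    [[0,0,-110],0],
    [[0,0,-140],0],
    [[0,0,-170],0],
    [[0,0,-180],0],
  ],
)

```text
time: 30.73
tcp_pos: [0.4806, -0.1444, 0.2303]
eef_rot: [3.139, 0.0, 0.008]
ft_force: [0.1, 0.1, 0.3]
width: 0.0402
```

```bash
python3 - <<'E'
from h import *
snap('side','s41',(220,200,460,480),2.1)
print(read_state()['ft_force'],read_state()['tcp_pos'],read_state()['joints'])
E
```

```text
[0.8672862  0.20860651 1.10032658] [ 0.48072653 -0.14445913  0.23001293] [-3.84693773e-01  2.47825467e-01  1.76362407e+00  1.47626763e-05
  1.12419026e+00  1.18590794e+00]
```

View pics/s41.png

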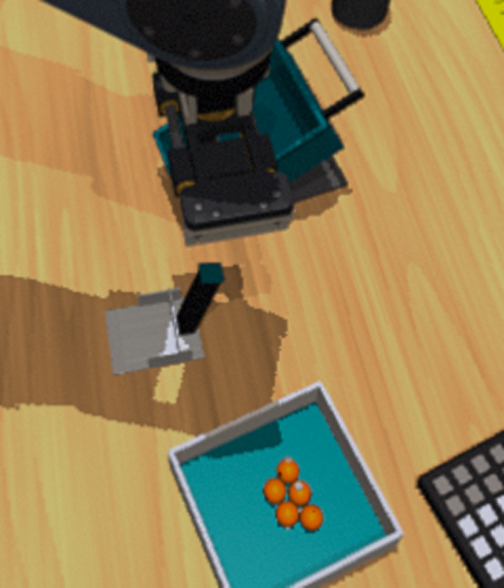

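Emit:
send_rows(
  plan=[
    [[-25,30,-5],0],
    [[-50,60,-10],0],
    [[-75,90,-15],0],
    [[-100,120,-20],0],
    [[-125,150,-20],0],
    [[-150,180,-20],0],
    [[-165,200,-20],0],
    [[-165,200,-20],0],
    [[-165,200,-20],0],
  ],
)

```text
time: 31.53
tcp_pos: [0.3134, -0.3442, 0.2447]
eef_rot: [-3.14, 0.004, 0.002]
ft_force: [1.2, -0.8, 0.6]
width: 0.0402
```

```bash
python3 - <<'E'
from h import *
snap('side','s42'); snap('top','t42')
a=cv2.imread('pics/top0.png');b=cv2.imread('pics/t42_raw.png')
for n,(x0,y0,x1,y1) in dict(calc=(445,155,505,222),pot=(262,148,300,192),glue=(212,178,245,212)).items():
    print(n,cv2.absdiff(a[y0:y1,x0:x1],b[y0:y1,x0:x1]).mean())
E
```

```text
calc 1.512106135986733
pot 1.4806618819776713
glue 1.583184789067142
```

View pics/s42.png

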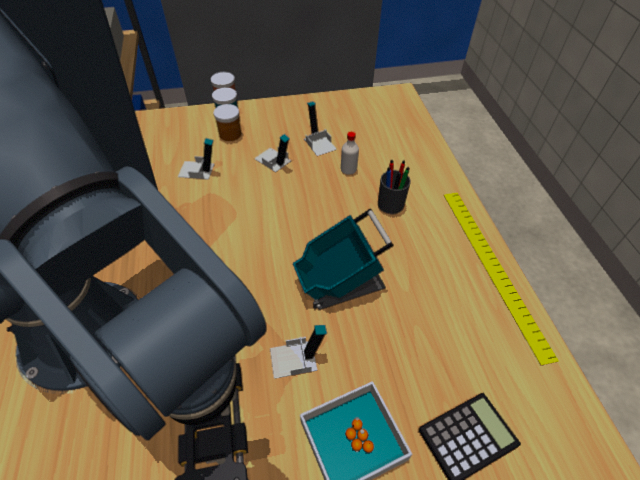

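View pics/t42.png

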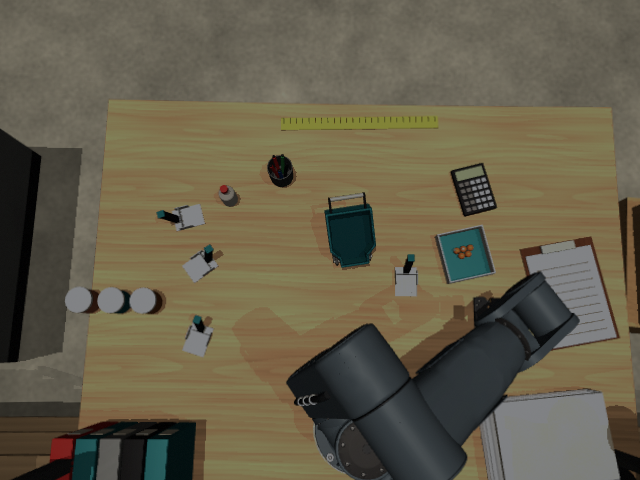

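```bash
python3 - <<'E'
from h import *
a=cv2.imread('pics/t5_raw.png');b=cv2.imread('pics/t42_raw.png');x0,y0,x1,y1=315,185,385,240
g=lambda i:np.float32(cv2.cvtColor(i[y0:y1,x0:x1],cv2.COLOR_BGR2GRAY))
print(cv2.phaseCorrelate(g(a),g(b)))
cv2.imwrite('pics/cmp.png',cv2.resize(np.hstack([a[y0:y1,x0:x1],b[y0:y1,x0:x1]]),None,fx=5,fy=5,interpolation=cv2.INTER_CUBIC))
a=cv2.imread('pics/s4_raw.png');b=cv2.imread('pics/s42_raw.png');x0,y0,x1,y1=330,205,395,310
print(cv2.phaseCorrelate(g(a),g(b)),cv2.absdiff(g(a),g(b)).mean())
E
```

```text
((0.0669921005401406, -0.011131465876278668), 0.9718591511249542)
((-0.027509188717090183, -0.0027029726358520634), 0.9141785891826261) 15.43707
```

View pics/cmp.png

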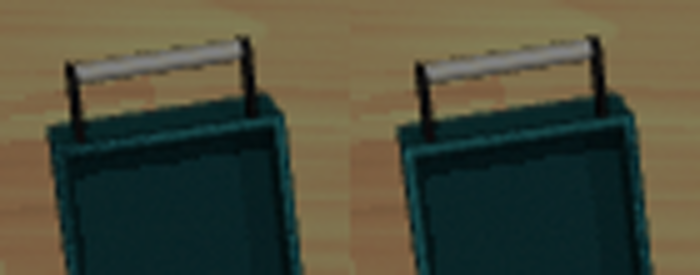

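The bin hasn't moved since it was tipped, all five stoppers are in the tray, and the scoop is standing on the desk. Handing in.

```bash
python3 -c "
from station import *
print(finish_job())"
```

```text
the job is handed in; nothing more can be done
None
```

The job is handed in at about 31.7 s of the 72 s allowed, with all five stoppers in the white issue tray.

- **What I did:** I lifted the bin by its bar until it pressed hard on its stop. I took the rightmost scoop, pivoted its pan to the slope of the bin floor and slid it under the stoppers. I then tipped the nose up in steps against the narrow wall and carried them over. Loosening the grip let the pan swing down and empty into the tray, and I stood the scoop on the desk between the bin and the tray.
- **Last checks:**
  - The side and top pictures show five stoppers in the tray, none on the desk and the bin empty.
  - The bin's bar end had moved less than 0.1 pixel since it was tipped, in both views.
  - The calculator, pen pot and glue bottle show no change from the first top picture.
  - The scoop looks upright and flat in both views.
- **What went wrong or disagreed:**
  - On the first attempt to tip the nose up, a gap opened at the wall. Three stoppers sat between the nose and the wall, so I tipped back down and redid it in smaller steps.
  - The handle seems to have slipped about 10 mm in the grip while I pressed down. Some of my tilt estimates from the side picture therefore disagreed by 0.1 to 0.2 rad, and once, at full nose-up, by nearly 0.5 rad. I went by the pictures there.
  - While pressing on the stop, the wrist force reached about 64 N, under the 120 N limit.

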